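Clip the lid onto the storage tin

ROBOT

A 6-joint arm with a two-finger parallel gripper is mounted at the origin on the work surface. World frame = base frame: x ahead of the robot, y to its left, z up, the work surface at z = 0. Lengths are in m, angles in rad, forces in N, time in s.
With the tool pointing down it reaches from about 0.375 to 0.975 m from the base axis. Payload 3.8 kg.
Tool frame: the origin (TCP) lies midway between the tips of the shut fingers; the grasp point (between the pads) lies 19 mm behind it; z points along the fingers, y is the line along which they close (so a half turn about z gives the same grasp; the last joint's range is limited). The gripper opens to 85 mm and grips with 20 to 120 N. Pads are 22 mm wide; open, the fingers measure 114 mm over their backs; the gripper's body (76 mm by 85 mm) begins 54 mm behind the grasp point. The pads swing forward as they close: fully open they stand 13 mm farther back than shut.
Start: joints at [1.211, 0.264, 1.604, -0, 1.274, -0.037], TCP at [0.214, 0.64, 0.2] pointing down, gripper open.
Joint ranges: [-2.63, 2.63], [-0.94, 2.18], [0.31, 2.57], [-1.31, 4.45], [0, 2.66], [-2.55, 2.55]. Speed limits (rad/s): [2.57, 2.57, 3.14, 3.14, 3.14, 3.14].

INTERFACE

Orientations are given as a rotation vector (axis times angle).
In Python, from workcell import bot gives the robot as it stands.
- The arm moves only by the tool step_arm, never from a script. Its argument "motion" is a list of rows, each a list of 5 numbers: the finger opening in cm, from 0 to 8.54, then the shift along the tool's x, y, z in cm, then the turn about the tool's z in degrees. In form: [[claw, dx, dy, dz, twist], ...]. A call has 1 to 20 rows; each row is the pose to reach, as a shift and turn from the pose commanded when the call began, along the tool's axes at that moment; what a row does not reach only later rows make up. A row lasts 1/10 s, in which the tool goes at most 50 mm and 8.59 degrees, less where a joint would pass 70% of its speed; a pose out of reach is approached as far as the arm can. A call with a gripper value outside its range is refused whole. The fingers move at their own pace and stop on an object; "force" is the grip in N (left out, the last holds). Time passes only in rows, so rows that repeat a pose let the fingers close. It gives the time, the measured TCP pose, the force, the opening and the grip force at its end, in the units of the state.
- bot.read_state(): the state, without advancing time (a new reading comes with each control period).
- bot.read_camera(name): name is "side" or "top"; returns (picture, depth): 384x512x3 uint8, red, green, blue; 384x512 float32, m along the optical axis (not along the pixel's ray), 0 where there is no reading.
- bot.calibration(name): a dict with "mtx" (3x3 intrinsics, pixels), "k1" (the pictures are not rectified: a ray, as slopes to the right and down, at radius r is drawn at 1 + k1 r^2 times it, then the intrinsics apply), "origin" and "orientation" of the camera in the world. Camera axes: x right, y up, looking along -z (the intrinsics and any distortion apply to the point x, -y, -z); pixel columns grow to the right and rows downward; lengths in m; the calibration is good to about 2 mm. A picture is of the moment at which its call begins. calibration takes no time and is no camera call.
- bot.finish_job(): hands the job in; it is judged then, once.
The state is a dict: "time": time; "q": joint angles; "joint_vel": joint speeds; "joint_torque": joint torques, N m; "tool_pos": TCP position; "tcp_rot": TCP orientation; "wrist_force": force on the tool from outside, world axes, zero at the start; "torque": the same for the moment, N m; "width": opening from 0.0 (shut) to 1.0 (fully open); "grip_force": force on a finger pad.
Only numpy, scipy, OpenCV 4.12 (cv2) and the standard library are available. Lean on these libraries where they do the work, as an engineer would, in place of code of your own. Each camera call takes 0.05 s, during which the arm holds its last target. There are 200 camera calls.

TASK

Pick the round lid up by its wooden knob and set it gently and level into the mouth of the metal storage tin while the tin's three clip flaps stand open. Then, one flap after another, fold each stiff flap over the lid's rim and press it firmly but gently until it just comes fully home against its stop, no harder. Let go at the end with all three flaps staying shut, and leave the other kitchen things where they are.

Things in the scene. Friction and masses are not known exactly. Their poses are not given: they have to be found in the camera images.
- tin: Open round aluminium storage tin fixed on a round cork mat (radius 105, 6 to 22 thick, varies), outer radius 82, inner radius 77, solid rim at height 90. Origin: centre of its underside, on the mat; z up. Three steel clip flaps are hinged outside the rim: flap 0 on the tin's own +x side, flap 1 at +120 degrees, flap 2 at -120 degrees (seen from above, + is anticlockwise).
- mouth (a point): Centre of the tin's mouth, 90 above the tin's origin, level with the solid rim. On the rim lies a thick springy black rubber seal ring, its top 9 above the rim; it starts to yield at about 4 N and takes 0.4 N more per mm.
- lid: Loose round aluminium lid, 0.3 kg, lying right way up. Origin: centre of its underside. Plug radius 73 (69 at the foot), height 0 to 12, fits the mouth with 4 play in radius; flange radius 82, height 12 to 17, rests on the seal; round wooden knob radius 15, height 23 to 55. Laid on, its origin is 87 above the tin's; held down by the flaps, 78 to 87. Any yaw will do.
- bracket0 (a point): Fixed point on the bracket of flap 0, 95 out from the tin's axis and 70 above its underside. The flap's level hinge axis lies straight above it, square to the line from the tin's axis, 31.5 to 39.5 higher: each clip sits at its own unmeasured height in its bracket's slot and keeps it. Flap: plate 46 long from the axis, 30 wide, 4 thick (axis in mid-plane).
- bracket1 (a point): Fixed point on the bracket of flap 1, 95 out from the tin's axis and 70 above its underside. The flap's level hinge axis lies straight above it, square to the line from the tin's axis, 31.5 to 39.5 higher: each clip sits at its own unmeasured height in its bracket's slot and keeps it. Flap: plate 46 long from the axis, 30 wide, 4 thick (axis in mid-plane).
- bracket2 (a point): Fixed point on the bracket of flap 2, 95 out from the tin's axis and 70 above its underside. The flap's level hinge axis lies straight above it, square to the line from the tin's axis, 31.5 to 39.5 higher: each clip sits at its own unmeasured height in its bracket's slot and keeps it. Flap: plate 46 long from the axis, 30 wide, 4 thick (axis in mid-plane).
- flap0 (a joint): Angle of flap 0, rad: 0 = home, level, pointing inward over the lid, against a hard stop; 1.57 = upright; starts at 1.7 to 2.1, leaning outward; 2.2 = open stop. Stiff hinge: stays where left, never falls or snaps shut. Pushed near its end it needs 4 to 7 N, up to 10 N in the last 0.45 rad, where a pad on its inner face may press the lid (they differ); at the stop force rises steeply.
- flap1 (a joint): Angle of flap 1, rad: 0 = home, level, pointing inward over the lid, against a hard stop; 1.57 = upright; starts at 1.7 to 2.1, leaning outward; 2.2 = open stop. Stiff hinge: stays where left, never falls or snaps shut. Pushed near its end it needs 4 to 7 N, up to 10 N in the last 0.45 rad, where a pad on its inner face may press the lid (they differ); at the stop force rises steeply.
- flap2 (a joint): Angle of flap 2, rad: 0 = home, level, pointing inward over the lid, against a hard stop; 1.57 = upright; starts at 1.7 to 2.1, leaning outward; 2.2 = open stop. Stiff hinge: stays where left, never falls or snaps shut. Pushed near its end it needs 4 to 7 N, up to 10 N in the last 0.45 rad, where a pad on its inner face may press the lid (they differ); at the stop force rises steeply.
- spatula: Bystander: blue spatula 250 long lying along x between tin and lid. Origin: middle, on the table.
- pin: Bystander: short olive-wood rolling pin, 200 long, 42 thick, lying along y in front of the robot. Origin: middle, on the table.
- stamp: Bystander: small wooden ravioli stamp, 52 wide, 62 tall, standing. Origin: centre of its underside.
- bowl: Bystander: stainless steel mixing bowl, 190 wide, 85 tall, to the side. Origin: centre of its underside.
- canister: Bystander: white ceramic canister with closed screw lid, 100 wide, 132 tall, to the side. Origin: centre of its underside.

How it is judged:
By the outcome, as a careful person would: the job done as asked, in the order asked, and still so for the second after the job is handed in, with the robot touching nothing.
It also fails if it takes over 72 s, if anything falls off the work surface, if the arm or the gripper's body presses on something with over 40 N, if the wrist force passes 120 N, or if a joint passes its speed limit or range.

## Working session

There is one attempt and no reset: what is moved stays moved. The work goes in short steps, Python scripts to look and compute and a tool call to move; the robot and the scene stay as the last step left them, time stands still between calls to the robot, and variables do not carry over. Pictures are saved under pics/ and viewed, at most 10 in all, crops included, and the job is handed in when it is done.

Besides the shell and the picture viewer there is one more tool, called after "Request:" by a JSON object that holds its "op" and its "data", one argument or row to a line. step_arm: Moves the arm, as the interface text tells. Its arguments: {"type":"object","properties":{"motion":{"type":"array","items":{"type":"array","items":{"type":"number"}}},"force":{"type":"number"}},"required":["motion"]}

```bash
ls; mkdir -p pics; python3 - <<'E'
from workcell import bot
import cv2,numpy as np
for n in("top","side"):
    p,d=bot.read_camera(n); cv2.imwrite(f"pics/{n}0.png",p[:,:,::-1]); np.savez(f"{n}0.npz",p=p,d=d)
    print(n,bot.calibration(n))
s=bot.read_state();print(s)
E
```

```text
pics
top {'mtx': array([[444.91446462,   0.        , 251.99046495],
       [  0.        , 444.91446462, 192.85207662],
       [  0.        ,   0.        ,   1.        ]]), 'k1': 0.0023190575887004155, 'origin': array([ 0.36929262, -0.01261052,  1.62064071]), 'orientation': array([ 0.11069437, -0.10254145, -1.56014253])}
side {'mtx': array([[379.6702137 ,   0.        , 255.57486053],
       [  0.        , 379.6702137 , 185.14985901],
       [  0.        ,   0.        ,   1.        ]]), 'k1': -0.0783027269869849, 'origin': array([ 0.3642248 , -0.90205704,  0.67280995]), 'orientation': array([ 1.00115757, -0.09885249, -0.18565435])}
{'time': 0.1, 'q': array([ 1.21115075e+00,  2.64712363e-01,  1.60526890e+00, -3.53935521e-06,
        1.27371107e+00, -3.68536472e-02]), 'joint_vel': array([-0.00110624, -0.00130844, -0.00358132, -0.00216027, -0.00015448,
       -0.00033434]), 'joint_torque': array([-8.54461564e-05, -5.16707003e+01, -3.68586874e+01,  1.48137502e-05,
        6.16684556e-03, -1.83486173e-05]), 'tool_pos': array([0.21383104, 0.63944875, 0.19844633]), 'tcp_rot': array([-0.50477415, -3.10035799,  0.00323418]), 'wrist_force': array([ 0.70365419, -0.12227877, -0.91852873]), 'torque': array([-0.00833952, -0.01010922,  0.01421057]), 'grip_force': 0.0, 'width': 0.9993350201411112}
```

View pics/top0.png

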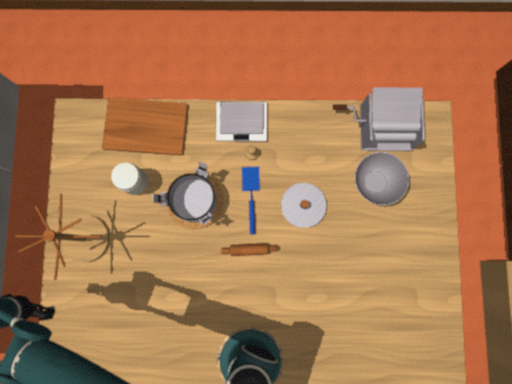

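View pics/side0.png

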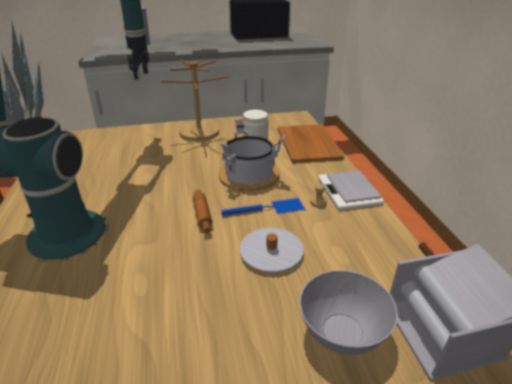

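The top view shows the tin at about (192,196), with flaps at (203,171), (160,198) and (208,218), and the lid knob at (305,204). The spatula lies between them at (252,195). The side view shows the tin at (250,160) and the knob at (272,241).

```bash
cat > h.py <<'E'
import numpy as np,cv2
from scipy.spatial.transform import Rotation as R
from scipy.optimize import least_squares
from workcell import bot
def cloud(n,d):
    c=bot.calibration(n);h,w=d.shape
    v,u=np.mgrid[:h,:w].astype(np.float32)
    K=np.array(c["mtx"]);D=np.array([c["k1"],0,0,0])
    s=cv2.undistortPoints(np.stack([u.ravel(),v.ravel()],1)[:,None].astype(np.float64),K,D)[:,0].reshape(h,w,2)
    P=np.stack([s[...,0]*d,-s[...,1]*d,-d],-1)
    P=P@R.from_rotvec(c["orientation"]).as_matrix().T+c["origin"]
    P[d<=0]=np.nan
    return P
def look(n):
    p,d=bot.read_camera(n);return p,cloud(n,d)
def circ(X,r=None):
    m=np.median(X,0)
    f=(lambda a:np.hypot(*(X-a[:2]).T)-r) if r else (lambda a:np.hypot(*(X-a[:2]).T)-a[2])
    return least_squares(f,[*m,.08] if not r else m,loss="soft_l1",f_scale=.003).x
E
python3 - <<'E'
from h import *
T={}
for n in("top","side"):
    z=np.load(n+"0.npz");P=cloud(n,z["d"]);T[n]=P
    for nm,(u,v) in dict(top=dict(knob=(305,204),lid=(290,205),tin=(195,195),mat=(192,225),table=(350,250),f0=(203,171),f1=(160,198),f2=(208,218)),side=dict(knob=(272,241),lid=(255,250),mat=(250,187),tab=(150,300)))[n].items(): print(n,nm,P[v,u].round(4))
    Q=P.reshape(-1,3);Q=Q[~np.isnan(Q[:,0])]
    k=P[204,305] if n=="top" else P[241,272]
    near=np.hypot(*(Q[:,:2]-k[:2]).T)
    K=Q[(near<.04)&(Q[:,2]>.04)];print("knob",K.mean(0).round(4),K[:,2].max(),len(K))
    L=Q[(near<.1)&(Q[:,2]>.011)&(Q[:,2]<.025)];print("lid bbox",L.min(0).round(4),L.max(0).round(4),((L.min(0)+L.max(0))/2).round(4))
    c=T["top"][195,195][:2]
    near=np.hypot(*(Q[:,:2]-c).T)
    for lo in np.arange(0,.18,.01):
        B=Q[(near<.15)&(Q[:,2]>=lo)&(Q[:,2]<lo+.01)]
        if len(B): print(lo.round(2),len(B),B.min(0).round(3)[:2],B.max(0).round(3)[:2])
E
```

```text
top knob [ 0.5445 -0.1909  0.0595]
top lid [ 0.5453 -0.1415  0.0164]
top tin [0.579  0.2038 0.0176]
top mat [0.4703 0.2126 0.0122]
top table [ 0.3855 -0.3593 -0.003 ]
top f0 [0.6486 0.1646 0.1209]
top f1 [0.5531 0.3066 0.1303]
top f2 [0.4853 0.141  0.149 ]
knob [ 0.5468 -0.1871  0.055 ] 0.0640081072691776 58
lid bbox [ 0.4553 -0.2724  0.011 ] [ 0.6271 -0.1085  0.025 ] [ 0.5412 -0.1904  0.018 ]
0.0 1400 [0.431 0.055] [0.728 0.35 ]
0.01 1392 [0.456 0.084] [0.714 0.318]
0.02 353 [0.459 0.117] [0.649 0.296]
0.03 42 [0.483 0.129] [0.639 0.287]
0.04 43 [0.482 0.128] [0.641 0.287]
0.05 36 [0.482 0.128] [0.64  0.287]
0.06 48 [0.481 0.13 ] [0.641 0.287]
0.07 28 [0.518 0.135] [0.64  0.287]
0.08 46 [0.482 0.128] [0.641 0.286]
0.09 101 [0.482 0.127] [0.653 0.298]
0.1 137 [0.484 0.127] [0.651 0.307]
0.11 221 [0.471 0.129] [0.663 0.31 ]
0.12 84 [0.47  0.133] [0.662 0.313]
0.13 42 [0.476 0.142] [0.662 0.315]
0.14 69 [0.472 0.138] [0.671 0.323]
0.15 51 [0.468 0.137] [0.676 0.329]
0.16 18 [0.468 0.133] [0.667 0.327]
side knob [ 0.5468 -0.2045  0.0505]
side lid [ 0.5065 -0.1901  0.0153]
side mat [0.5513 0.112  0.0102]
side tab [ 0.2435 -0.2886 -0.002 ]
knob [ 0.5474 -0.1957  0.0503] 0.05576927498340478 110
lid bbox [ 0.4675 -0.2731  0.0118] [ 0.63   -0.1077  0.0249] [ 0.5487 -0.1904  0.0184]
0.0 323 [0.435 0.062] [0.726 0.301]
0.01 407 [0.461 0.101] [0.669 0.277]
0.02 134 [0.483 0.12 ] [0.639 0.291]
0.03 164 [0.483 0.122] [0.639 0.289]
0.04 192 [0.483 0.123] [0.649 0.289]
0.05 212 [0.484 0.121] [0.646 0.29 ]
0.06 217 [0.486 0.122] [0.645 0.287]
0.07 230 [0.483 0.121] [0.64  0.287]
0.08 227 [0.481 0.122] [0.646 0.288]
0.09 272 [0.471 0.123] [0.664 0.288]
0.1 315 [0.471 0.123] [0.664 0.307]
0.11 142 [0.472 0.125] [0.655 0.305]
0.12 64 [0.475 0.133] [0.654 0.312]
0.13 57 [0.472 0.134] [0.663 0.312]
0.14 59 [0.47  0.132] [0.667 0.322]
0.15 51 [0.467 0.13 ] [0.675 0.326]
```

```bash
python3 - <<'E'
from h import *
al=[]
for n in("top","side"):
    z=np.load(n+"0.npz");P=cloud(n,z["d"]);Q=P.reshape(-1,3);Q=Q[~np.isnan(Q[:,0])]
    t=Q[(abs(Q[:,0]-.35)<.1)&(abs(Q[:,1]+.2)<.15)&(abs(Q[:,2])<.02)]
    zo=np.median(t[:,2]);print(n,"table",zo.round(4));Q=Q-[0,0,zo]
    k=np.array([.546,-.19]);r=np.hypot(*(Q[:,:2]-k).T)
    L=Q[(r>.03)&(r<.095)&(Q[:,2]>.013)&(Q[:,2]<.021)]
    img=L[:,:2].astype(np.float32);print("lid minEncl",cv2.minEnclosingCircle(img),"topz",np.median(L[:,2]))
    K=Q[(r<.03)&(Q[:,2]>.05)];print("knobtop",K.mean(0),len(K),cv2.minEnclosingCircle(K[:,:2].astype(np.float32)))
    c=np.array([.561,.206]);
    r=np.hypot(*(Q[:,:2]-c).T)
    W=Q[(r<.092)&(r>.072)&(Q[:,2]>.035)&(Q[:,2]<.085)];print("tinwall r82",circ(W[:,:2],.082),len(W))
    S=Q[(r<.09)&(r>.068)&(Q[:,2]>.1)&(Q[:,2]<.125)];print("seal",circ(S[:,:2]),np.percentile(S[:,2],[10,50,90]),len(S))
    M=Q[(r<.103)&(r>.088)&(Q[:,2]<.03)];print("mat z",np.percentile(M[:,2],[25,50,75]))
    F=Q[(r<.07)&(Q[:,2]<.04)];print("floor z",np.median(F[:,2]))
    C=Q[(r<.112)&(r>.1)&(Q[:,2]<.03)&(Q[:,2]>.005)];print("mat circ",len(C))
    al.append(Q)
    B=Q[(r>.09)&(r<.16)&(Q[:,2]>.08)];B=B-[*c,0];a=np.degrees(np.arctan2(B[:,1],B[:,0]))
    for a0 in(-25,95,-145):
        d=(a-a0+180)%360-180;m=abs(d)<20;G=B[m];rr=np.hypot(*G[:,:2].T)
        print(a0,"az",(a0+np.median(d[m])).round(1),m.sum())
        for lo in np.arange(.08,.18,.01):
            s=(G[:,2]>=lo)&(G[:,2]<lo+.01)
            if s.any():print("   ",lo.round(2),s.sum(),rr[s].min().round(3),np.median(rr[s]).round(3),rr[s].max().round(3),(a0+np.median(d[m][s])).round(1))
E
```

```text
top table 0.0006
lid minEncl ((0.548278272151947, -0.18831102550029755), 0.08178997039794922) topz 0.01724500959923847
knobtop [ 0.54654182 -0.1870303   0.05496635] 53 ((0.547221839427948, -0.18743720650672913), 0.014811296947300434)
tinwall r82 [0.56013837 0.20559556] 197
seal [0.56303718 0.20872514 0.07928626] [0.10253825 0.11098316 0.11672576] 315
mat z [0.00985391 0.0125451  0.01539501]
floor z 0.016959365308735208
mat circ 130
-25 az -22.2 116
    0.09 7 0.09 0.092 0.102 -25.3
    0.1 4 0.091 0.091 0.094 -19.6
    0.11 25 0.091 0.095 0.104 -22.3
    0.12 18 0.093 0.098 0.103 -21.7
    0.13 20 0.097 0.103 0.109 -23.3
    0.14 23 0.1 0.11 0.114 -21.7
    0.15 18 0.113 0.116 0.119 -22.6
    0.16 1 0.114 0.114 0.114 -22.1
95 az 95.1 141
    0.09 3 0.092 0.092 0.092 85.4
    0.1 14 0.09 0.093 0.105 98.3
    0.11 6 0.091 0.099 0.106 88.3
    0.12 41 0.09 0.098 0.108 94.3
    0.13 13 0.093 0.103 0.11 98.8
    0.14 32 0.101 0.109 0.117 95.2
    0.15 22 0.111 0.116 0.123 93.9
    0.16 10 0.113 0.121 0.122 95.9
-145 az -143.9 53
    0.09 1 0.097 0.097 0.097 -134.3
    0.11 7 0.092 0.095 0
[... 822 characters left out ...]
.105 0.112 -28.5
    0.14 7 0.11 0.112 0.117 -28.7
    0.15 10 0.114 0.119 0.121 -24.7
95 az 94.1 140
    0.1 4 0.091 0.096 0.102 95.4
    0.11 14 0.09 0.094 0.102 94.2
    0.12 38 0.09 0.097 0.107 93.5
    0.13 24 0.095 0.103 0.107 94.0
    0.14 34 0.096 0.109 0.116 93.5
    0.15 24 0.107 0.115 0.12 95.3
    0.16 2 0.114 0.115 0.115 91.8
-145 az -140.4 142
    0.08 2 0.091 0.091 0.091 -131.5
    0.09 15 0.09 0.097 0.101 -152.4
    0.1 17 0.09 0.096 0.101 -131.3
    0.11 33 0.091 0.096 0.103 -138.2
    0.12 19 0.093 0.096 0.101 -142.0
    0.13 19 0.094 0.1 0.103 -140.2
    0.14 18 0.097 0.104 0.107 -141.3
    0.15 19 0.104 0.107 0.111 -142.5
  return _methods._mean(a, axis=axis, dtype=dtype,
  ret = ret.dtype.type(ret / rcount)
```

```bash
cat >> h.py <<'E'
def rows(targets):
    """targets: list of (x,y,z,yaw_deg of tool y axis); print shift cm/turn deg in present tool frame"""
    s=bot.read_state();M=R.from_rotvec(s["tcp_rot"]).as_matrix();p=s["tool_pos"]
    y0=np.degrees(np.arctan2(M[1,1],M[0,1]))
    print("t",round(s["time"],2),"p",p.round(4),"yaw",y0.round(1),"F",s["wrist_force"].round(1),"w",s["width"].round(3),"tilt",np.degrees(np.arccos(-M[2,2])).round(2))
    for x,y,z,a in targets:
        d=(M.T@(np.array([x,y,z])-p))*100
        t=-(a-y0);t=(t+90)%180-90   # tool z down: + turn lowers world yaw; half turn same
        print(d.round(2),"turn",t.round(1))
E
python3 - <<'E'
from h import *
for n in("top","side"):
    z=np.load(n+"0.npz");P=cloud(n,z["d"]);Q=P.reshape(-1,3);Q=Q[~np.isnan(Q[:,0])]
    B=Q[(Q[:,2]>.03)&(Q[:,1]>.33)&(Q[:,1]<.8)&(Q[:,0]>.3)&(Q[:,0]<.7)&(Q[:,2]<.4)]
    B=B[np.hypot(B[:,0]-.214,B[:,1]-.64)>.1]
    print(n,B.min(0),B.max(0))
    for lo in np.arange(.05,.4,.05):
        G=B[(B[:,2]>lo)&(B[:,2]<lo+.05)]
        if len(G):print(lo.round(2),len(G),G.min(0).round(2),G.max(0).round(2),"nearest r",np.hypot(*G[:,:2].T).min().round(2))
rows([(.548,-.19,.2,0),(.548,-.19,.2,90),(.548,-.19,.2,65),(.36,.2,.3,65),(.36,.2,.3,90)])
E
```

```text
top [0.30546568 0.3805874  0.03002987] [0.67856745 0.73206898 0.30197747]
0.05 135 [0.41 0.38 0.05] [0.67 0.6  0.1 ] nearest r 0.71
0.1 712 [0.41 0.38 0.1 ] [0.68 0.6  0.15] nearest r 0.71
0.15 28 [0.41 0.59 0.15] [0.43 0.6  0.2 ] nearest r 0.72
0.2 384 [0.31 0.47 0.2 ] [0.55 0.73 0.25] nearest r 0.63
0.25 447 [0.33 0.51 0.25] [0.51 0.69 0.3 ] nearest r 0.64
0.3 5 [0.41 0.58 0.3 ] [0.43 0.61 0.3 ] nearest r 0.72
side [0.30398307 0.37248788 0.03072801] [0.68171317 0.68503467 0.29591043]
0.05 292 [0.41 0.37 0.05] [0.68 0.6  0.1 ] nearest r 0.71
0.1 432 [0.41 0.38 0.1 ] [0.68 0.61 0.15] nearest r 0.71
0.15 57 [0.41 0.59 0.15] [0.43 0.6  0.2 ] nearest r 0.72
0.2 193 [0.3  0.47 0.2 ] [0.55 0.61 0.25] nearest r 0.63
0.25 225 [0.33 0.51 0.25] [0.51 0.69 0.3 ] nearest r 0.64Traceback (most recent call last):
  File "<stdin>", line 10, in <module>
  File "h.py", line 24, in rows
    print("t",round(s["time"],2),"p",p.round(4),"yaw",y0.round(1),"F",s["wrist_force"].round(1),"w",s["width"].round(3),"tilt",np.degrees(np.arccos(-M[2,2])).round(2))
                                                                                                    ^^^^^^^^^^^^^^^^
AttributeError: 'float' object has no attribute 'round'
```

```bash
sed -i 's/s\["width"\].round(3)/round(float(s["width"]),3)/' h.py; python3 - <<'E'
from h import *
rows([(.15,.44,.22,60),(.38,.15,.25,20),(.548,-.19,.12,0)])
E
```

```text
t 0.1 p [0.2138 0.6394 0.1984] yaw 71.5 F [ 0.7 -0.1 -0.9] w 0.999 tilt 0.12
[ -0.27 -20.94  -2.11] turn 11.5
[-31.28 -41.16  -5.07] turn 51.5
[-58.   -68.04   7.98] turn 71.5
```

Request:
{"op": "step_arm", "data": {
  "motion": [
    [8.5,0,-4,-0.5,2],
    [8.5,0,-8,-1,4],
    [8.5,0,-12,-1.5,6],
    [8.5,0,-16,-2,8],
    [8.5,0,-20.9,-2,11],
    [8.5,-5,-24,-2.5,18],
    [8.5,-9,-27,-3,25],
    [8.5,-13,-30,-3.5,32],
    [8.5,-17,-33,-4,38],
    [8.5,-21,-36,-4.5,44],
    [8.5,-25,-38,-5,48],
    [8.5,-31,-41,-5,52],
    [8.5,-35,-45,-4,58],
    [8.5,-39,-49,-2,64],
    [8.5,-43,-53,0,71.5],
    [8.5,-47,-57,2,71.5],
    [8.5,-51,-61,4,71.5],
    [8.5,-55,-65,6,71.5],
    [8.5,-58,-68,8,71.5],
    [8.5,-58,-68,8,71.5]
  ]
}}

```text
time: 2.1
tool_pos: [0.5385, -0.1703, 0.1276]
tcp_rot: [-2.222, -2.221, -0.0]
wrist_force: [1.4, 0.7, -1.0]
width: 0.995
grip_force: 0.0
```

```bash
python3 - <<'E'
from h import *
p,d=bot.read_camera("side");p2,d2=bot.read_camera("top")
a=p[150:310,180:360];b=p2[140:260,230:380]
o=np.zeros((480,760,3),np.uint8);A=cv2.resize(a,(400,356),interpolation=2);B=cv2.resize(b,(360,288),interpolation=2)
o[:356,:400]=A;o[:288,400:]=B;cv2.imwrite("pics/pre.png",o[:,:,::-1])
rows([(.548,-.19,.12,0),(.548,-.19,.025,0)])
E
```

```text
t 2.2 p [ 0.5378 -0.1723  0.1245] yaw -0.2 F [-0.5  0.9  0. ] w 0.998 tilt 0.29
[-1.76  1.03  0.45] turn -0.2
[-1.77  1.08  9.95] turn -0.2
```

View pics/pre.png

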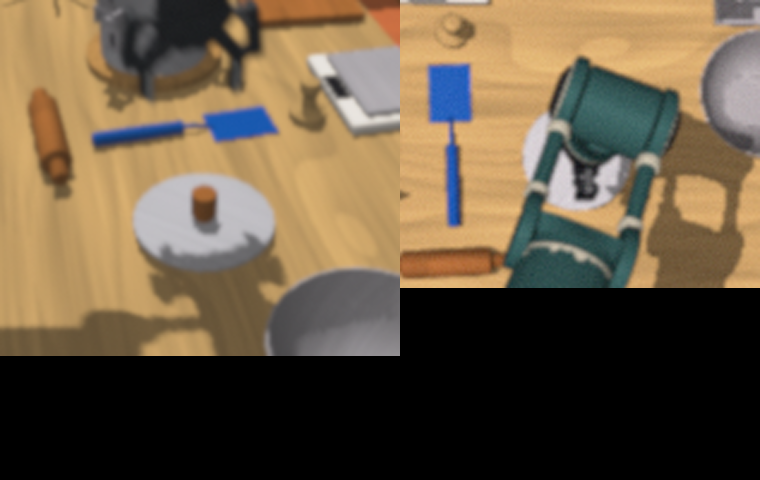

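The crops show the fingers behind and above the lid. The knob is free at crop (204,203) and the view down to it is clear. I'll let the arm settle, then centre it.

Request:
{"op": "step_arm", "data": {
  "motion": [
    [8.5,-1.5,0.8,0.3,0],
    [8.5,-1.7,1.0,0.4,0],
    [8.5,-1.7,1.0,0.4,0],
    [8.5,-1.7,1.0,0.4,0]
  ]
}}

```text
time: 2.6
tool_pos: [0.5485, -0.1845, 0.1255]
tcp_rot: [2.22, 2.222, 0.001]
wrist_force: [-0.5, 0.2, 0.6]
width: 1.0
grip_force: 0.0
```

```bash
python3 - <<'E'
from h import *
p,P=look("side");cv2.imwrite("pics/pre2.png",cv2.resize(p[130:290,200:360],(600,600),interpolation=cv2.INTER_CUBIC)[:,:,::-1])
Q=P.reshape(-1,3);Q=Q[~np.isnan(Q[:,0])]
G=Q[(np.hypot(Q[:,0]-.548,Q[:,1]+.19)<.1)&(Q[:,2]>.08)&(Q[:,2]<.16)]
for lo in np.arange(.08,.16,.01):
    H=G[(G[:,2]>lo)&(G[:,2]<lo+.01)]
    if len(H):print(lo.round(2),len(H),H.min(0).round(3),H.max(0).round(3),((H.min(0)+H.max(0))/2).round(3))
rows([(.548,-.19,.12,0),(.548,-.19,.025,0)])
E
```

```text
t 2.65 p [ 0.5484 -0.1845  0.1255] yaw 0.1 F [ 0.2 -0.9  0. ] w 0.997 tilt 0.06
[-0.55 -0.04  0.55] turn 0.1
[-0.55 -0.05 10.05] turn 0.1
```

View pics/pre2.png

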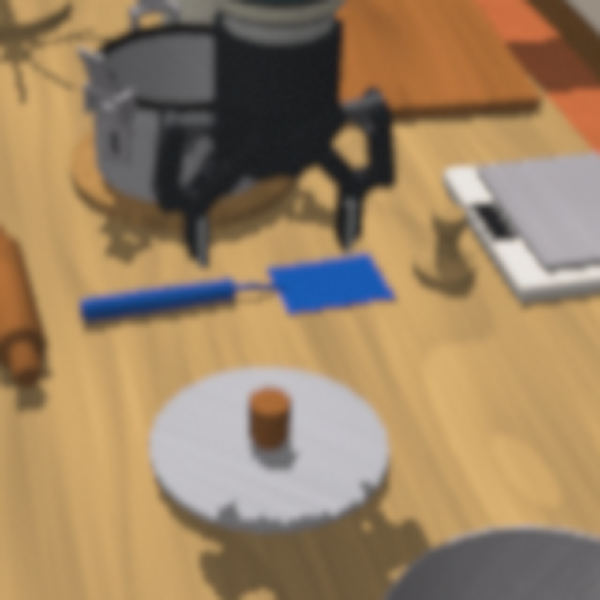

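The fingertips are at crop (202,258) and (347,245), so they straddle the knob at (270,415). Next I descend and grip.

Request:
{"op": "step_arm", "data": {
  "motion": [
    [8.5,-0.55,0,2,0],
    [8.5,-0.55,0,4,0],
    [8.5,-0.55,0,6,0],
    [8.5,-0.55,0,7.5,0],
    [8.5,-0.55,0,9,0],
    [8.5,-0.55,0,9.8,0],
    [8.5,-0.55,0,10,0],
    [8.5,-0.55,0,10,0]
  ],
  "force": 30
}}

```text
time: 3.45
tool_pos: [0.5484, -0.1908, 0.0247]
tcp_rot: [2.221, 2.222, 0.0]
wrist_force: [-0.7, -0.2, 0.5]
width: 0.996
grip_force: 0.0
```

Request:
{"op": "step_arm", "data": {
  "motion": [
    [2.6,0,0,0,0],
    [2.6,0,0,0,0],
    [2.6,0,0,0,0],
    [2.6,0,0,0,0],
    [2.6,0,0,0,0],
    [2.6,0,0,0,0]
  ]
}}

```text
time: 4.05
tool_pos: [0.5483, -0.1909, 0.0247]
tcp_rot: [2.221, 2.221, 0.0]
wrist_force: [-0.2, -0.8, 0.0]
width: 0.306
grip_force: 0.0
```

```bash
python3 - <<'E'
from h import *
p,P=look("side");cv2.imwrite("pics/grip.png",cv2.resize(p[180:290,220:330],(600,600),interpolation=cv2.INTER_CUBIC)[:,:,::-1])
E
```

```text
(no output)
```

View pics/grip.png

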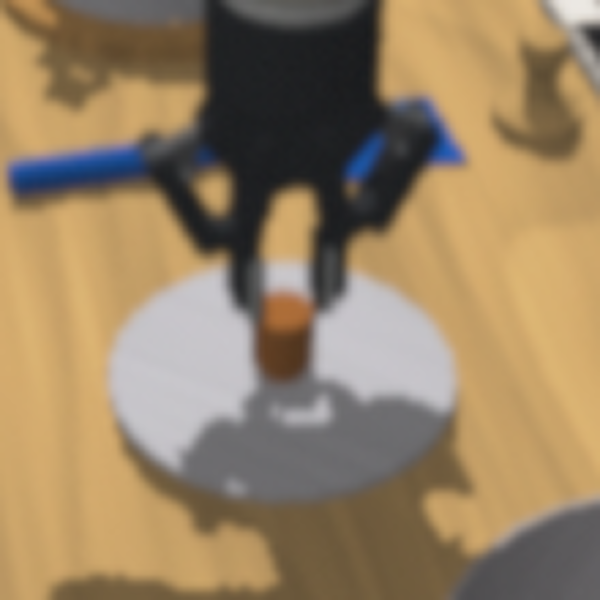

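The picture shows the fingers at crop (245,300) and (328,300), behind the knob top at (285,310), so they are not around it. I'll check both against the depth data.

```bash
python3 - <<'E'
from h import *
p,P=look("side")
for nm,(u,v) in dict(fingL=(245,290),fingR=(328,290),fingL2=(245,260),knobtop=(285,310),knobface=(285,350)).items():
    c=int(220+u/5.4545);r=int(180+v/5.4545);print(nm,c,r,p[r,c],P[r,c].round(4))
f=p.astype(int)
k=(f[...,0]>f[...,2]+60)&(np.hypot(P[...,0]-.548,P[...,1]+.19)<.06)&(P[...,2]>.025)
X=P[k];print("knob pts",k.sum(),X.min(0),X.max(0),np.median(X,0))
k=(f.max(-1)<70)&(np.hypot(P[...,0]-.548,P[...,1]+.19)<.06)&(P[...,2]>.0)&(P[...,2]<.1)
X=P[k];print("finger",k.sum())
for lo in np.arange(0.02,.1,.01):
    H=X[(X[:,2]>lo)&(X[:,2]<lo+.01)]
    if len(H):print(lo.round(2),len(H),H.min(0).round(3),np.median(H,0).round(3),H.max(0).round(3))
E
```

```text
fingL 264 233 [45 47 48] [ 0.5277 -0.1977  0.0739]
fingR 280 233 [76 77 77] [ 0.567  -0.2029  0.0714]
fingL2 264 227 [33 35 37] [ 0.5257 -0.2053  0.099 ]
knobtop 272 236 [173 109  57] [ 0.5505 -0.1888  0.0531]
knobface 272 244 [87 57 32] [ 0.5467 -0.2058  0.0418]
knob pts 98 [ 0.49208875 -0.21624928  0.04881914] [ 0.60237556 -0.18042935  0.35535392] [ 0.55006148 -0.20061162  0.05406337]
finger 64
0.06 3 [ 0.528 -0.202  0.067] [ 0.562 -0.2    0.068] [ 0.563 -0.198  0.07 ]
0.07 16 [ 0.525 -0.206  0.071] [ 0.546 -0.199  0.074] [ 0.57  -0.197  0.08 ]
0.08 20 [ 0.525 -0.205  0.08 ] [ 0.562 -0.2    0.085] [ 0.573 -0.197  0.09 ]
0.09 25 [ 0.522 -0.207  0.09 ] [ 0.564 -0.202  0.095] [ 0.57 -0.19  0.1 ]
```

```bash
python3 - <<'E'
from h import *
for n in("top","side"):
    z=np.load(n+"0.npz");P=cloud(n,z["d"]);m=(np.hypot(P[...,0]-.214,P[...,1]-.64)<.08)&(P[...,2]>.1);X=P[m];print(n,len(X))
    if len(X):print(np.sort(X[:,2])[:20].round(3))
# pre2: ray through tip pixel at y=-.1845
c=bot.calibration("side")
for u,v in((254,198.5),(292.5,195)):
    s=cv2.undistortPoints(np.array([[[u,v]]],float),c["mtx"],np.array([c["k1"],0,0,0]))[0,0]
    d=R.from_rotvec(c["orientation"]).as_matrix()@[s[0],-s[1],-1];t=(-.1845-c["origin"][1])/d[1];print(c["origin"]+t*d)
s=bot.read_state();print(s["q"].round(4),s["tool_pos"],s["wrist_force"],s["grip_force"])
E
```

```text
top 954
[0.244 0.247 0.25  0.252 0.253 0.255 0.256 0.256 0.257 0.257 0.259 0.259
 0.261 0.262 0.262 0.267 0.27  0.27  0.271 0.273]
side 1472
[0.241 0.242 0.242 0.242 0.243 0.244 0.244 0.244 0.244 0.244 0.246 0.246
 0.247 0.247 0.247 0.247 0.247 0.248 0.248 0.248]
[ 0.50578459 -0.1845      0.1708189 ]
[ 0.59932125 -0.1845      0.16780391]
[-0.3779  0.256   1.9634  0.      0.9222 -0.378 ] [ 0.54827938 -0.19084936  0.02468247] [-0.51412883 -0.23239522 -0.14401784] 0.0
```

The depth data puts the real fingertips about 41 mm above the reported TCP height, both open and at 26 mm. Their xy position is right, so they closed just above the knob. I'll reopen, go lower in steps while watching the force, and use the measured tip height from here on.

Request:
{"op": "step_arm", "data": {
  "motion": [
    [8.5,0,0,0,0],
    [8.5,0,0,0,0],
    [8.5,0,0,0,0],
    [8.5,0,0,0,0],
    [8.5,0,0,0,0],
    [8.5,0,0,0.5,0],
    [8.5,0,0,1.0,0],
    [8.5,0,0,1.5,0],
    [8.5,0,0,2.0,0],
    [8.5,0,0,2.3,0],
    [8.5,0,0,2.3,0]
  ]
}}

```text
time: 5.25
tool_pos: [0.5476, -0.1906, 0.0008]
tcp_rot: [-2.22, -2.221, 0.001]
wrist_force: [0.0, 0.1, -1.1]
width: 0.997
grip_force: 0.0
```

```bash
python3 - <<'E'
from h import *
p,P=look("side");cv2.imwrite("pics/grip2.png",cv2.resize(p[180:290,220:330],(600,600),interpolation=cv2.INTER_CUBIC)[:,:,::-1])
f=p.astype(int)
k=(f.max(-1)<90)&(np.hypot(P[...,0]-.548,P[...,1]+.19)<.075)&(P[...,2]>.02)&(P[...,2]<.1)&(np.ptp(f,axis=-1)<20)
X=P[k];print(np.sort(X[:,2])[:15].round(3));L=X[X[:,2]<.07];print(L.min(0),L.max(0))
rows([])
E
```

```text
[0.053 0.053 0.054 0.055 0.056 0.056 0.056 0.057 0.057 0.058 0.06  0.06
 0.06  0.06  0.06 ]
[ 0.49485251 -0.20502235  0.05260497] [ 0.60186264 -0.18932655  0.06991281]
t 5.3 p [ 0.548  -0.1908  0.0012] yaw 0.0 F [ 0.1  0.4 -0.4] w 0.995 tilt 0.05
```

View pics/grip2.png

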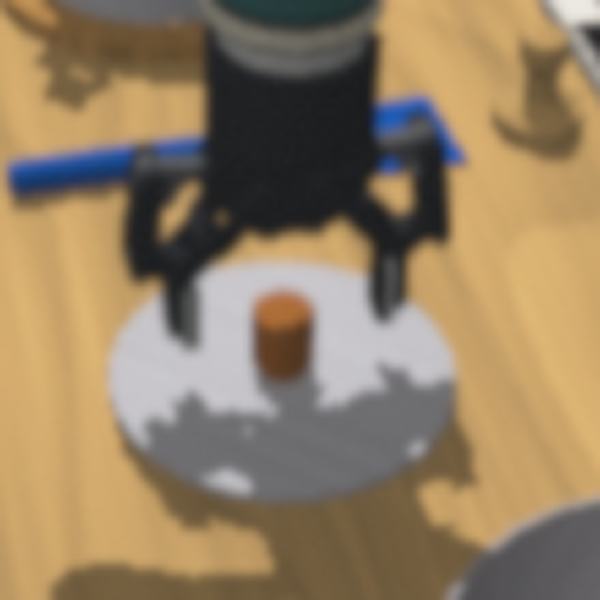

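The fingers now straddle the knob, with tips at crop (190,345) and (388,318) and the knob at (285,335). The tips are about 45 mm high. I'll go 1 cm lower and close.

Request:
{"op": "step_arm", "data": {
  "motion": [
    [8.5,0,0,0.5,0],
    [8.5,0,0,0.9,0],
    [8.5,0,0,0.9,0],
    [2.0,0,0,0.9,0],
    [2.0,0,0,0.9,0],
    [2.0,0,0,0.9,0],
    [2.0,0,0,0.9,0],
    [2.0,0,0,0.9,0],
    [2.0,0,0,0.9,0],
    [2.0,0,0,0.9,0]
  ],
  "force": 35
}}

```text
time: 6.3
tool_pos: [0.5485, -0.191, -0.007]
tcp_rot: [2.221, 2.221, 0.0]
wrist_force: [-0.5, -0.2, 3.0]
width: 0.338
grip_force: 35.1
```

Request:
{"op": "step_arm", "data": {
  "motion": [
    [2.0,0,0,-0.3,0],
    [2.0,0,0,-1,0],
    [2.0,0,0,-2,0],
    [2.0,0,0,-4,0],
    [2.0,0,0,-6,0],
    [2.0,0,0,-8.5,0],
    [2.0,0,0,-11,0],
    [2.0,0,0,-13.5,0],
    [2.0,0,0,-16,0],
    [2.0,0,0,-18.5,0],
    [2.0,0,0,-20.5,0],
    [2.0,0,0,-21.5,0],
    [2.0,0,0,-21.5,0]
  ]
}}

```text
time: 7.6
tool_pos: [0.5494, -0.1913, 0.2099]
tcp_rot: [2.219, 2.219, 0.002]
wrist_force: [0.7, -0.3, -2.6]
width: 0.341
grip_force: 35.0
```

```bash
python3 - <<'E'
from h import *
rows([(.5625,.2055,.208,0)])
p,P=look("side")
m=(np.hypot(P[...,0]-.548,P[...,1]+.19)<.1)&(P[...,2]>.19)&(P[...,2]<.25)
f=p.astype(int);m&=(f.min(-1)>110)
X=P[m];A=np.c_[X[:,:2],np.ones(len(X))];k=np.linalg.lstsq(A,X[:,2],rcond=None)[0];print(len(X),"plane slopes",k.round(3),"z",np.median(X[:,2]),X.min(0).round(3),X.max(0).round(3),cv2.minEnclosingCircle(X[:,:2].astype(np.float32)))
cv2.imwrite("pics/lift.png",cv2.resize(p[60:260,180:380],(600,600),interpolation=cv2.INTER_CUBIC)[:,:,::-1])
E
```

```text
t 7.6 p [ 0.5494 -0.1913  0.2099] yaw 0.0 F [ 0.7 -0.3 -2.6] w 0.341 tilt 0.22
[39.68  1.32  0.14] turn 0.0
1018 plane slopes [ 0.007 -0.002  0.228] z 0.23216039492936189 [ 0.469 -0.265  0.229] [ 0.631 -0.113  0.25 ] ((0.5500932931900024, -0.1901269406080246), 0.08255026489496231)
```

View pics/lift.png

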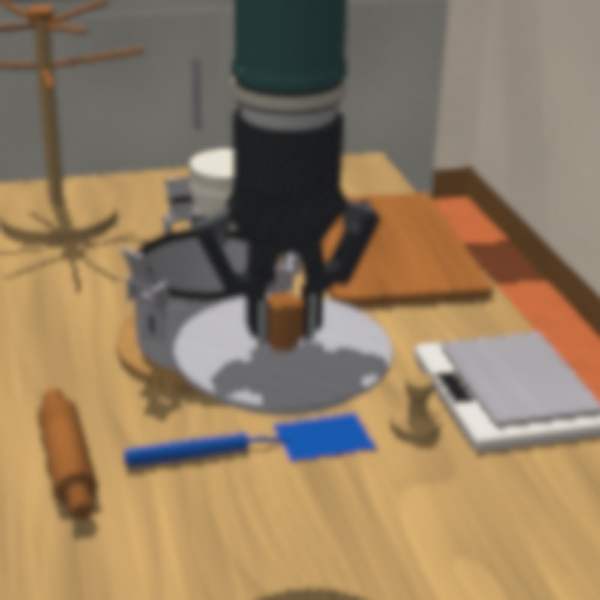

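The lid hangs level (slope under 1%) at crop (283,350), centred on the tool. I'll carry it over the tin.

Request:
{"op": "step_arm", "data": {
  "motion": [
    [2.0,1,0,0,0],
    [2.0,3,0.1,0,0],
    [2.0,6,0.2,0,0],
    [2.0,9,0.3,0,0],
    [2.0,12,0.4,0,0],
    [2.0,15,0.5,0,0],
    [2.0,18,0.6,0,0],
    [2.0,21,0.7,0,0],
    [2.0,24,0.8,0,0],
    [2.0,27,0.9,0,0],
    [2.0,30,1.0,0,0],
    [2.0,33,1.1,0,0],
    [2.0,35.5,1.2,0,0],
    [2.0,37.5,1.3,0,0],
    [2.0,39,1.3,0,0],
    [2.0,39.5,1.3,0,0],
    [2.0,39.5,1.3,0,0],
    [2.0,39.5,1.3,0,0]
  ]
}}

```text
time: 9.45
tool_pos: [0.561, 0.2034, 0.2073]
tcp_rot: [2.222, 2.221, -0.002]
wrist_force: [0.5, 0.3, -2.2]
width: 0.34
grip_force: 35.0
```

```bash
python3 - <<'E'
from h import *
rows([])
p,P=look("side");f=p.astype(int)
m=(np.hypot(P[...,0]-.5625,P[...,1]-.2055)<.1)&(P[...,2]>.19)&(P[...,2]<.25)&(f.min(-1)>110)
X=P[m];A=np.c_[X[:,:2],np.ones(len(X))];k=np.linalg.lstsq(A,X[:,2],rcond=None)[0];print(len(X),k.round(3),np.median(X[:,2]),X.min(0).round(3),X.max(0).round(3),cv2.minEnclosingCircle(X[:,:2].astype(np.float32)))
Q=P.reshape(-1,3);Q=Q[~np.isnan(Q[:,0])];r=np.hypot(*(Q[:,:2]-[.562,.2055]).T)
W=Q[(r<.092)&(r>.072)&(Q[:,2]>.035)&(Q[:,2]<.085)];print("tin",circ(W[:,:2],.082),circ(W[:,:2]),len(W))
E
```

```text
t 9.45 p [0.561  0.2034 0.2073] yaw -0.0 F [ 0.5  0.3 -2.2] w 0.34 tilt 0.06
428 [ 0.001 -0.001  0.229] 0.22959088281231363 [0.481 0.131 0.225] [0.643 0.282 0.25 ] ((0.5624570846557617, 0.203947514295578), 0.08365204185247421)
tin [0.56294043 0.20518614] [0.56381107 0.20468168 0.07961053] 1045
```

Request:
{"op": "step_arm", "data": {
  "motion": [
    [2.0,0.1,0.05,0.5,0],
    [2.0,0.1,0.05,2,0],
    [2.0,0.1,0.05,4,0],
    [2.0,0.1,0.05,6,0],
    [2.0,0.1,0.05,7.5,0],
    [2.0,0.1,0.05,8.5,0],
    [2.0,0.1,0.05,9.2,0],
    [2.0,0.1,0.05,9.6,0],
    [2.0,0.1,0.05,9.8,0],
    [2.0,0.1,0.05,9.8,0]
  ]
}}

```text
time: 10.5
tool_pos: [0.5621, 0.2053, 0.1101]
tcp_rot: [2.221, 2.221, 0.001]
wrist_force: [0.9, -0.2, -3.3]
width: 0.343
grip_force: 35.0
```

Request:
{"op": "step_arm", "data": {
  "motion": [
    [2.0,0,0,0.2,0],
    [2.0,0,0,0.4,0],
    [2.0,0,0,0.6,0],
    [2.0,0,0,0.8,0],
    [2.0,0,0,0.9,0],
    [2.0,0,0,1.0,0],
    [2.0,0,0,1.1,0],
    [2.0,0,0,1.1,0]
  ]
}}

```text
time: 11.3
tool_pos: [0.5617, 0.2051, 0.0985]
tcp_rot: [-2.221, -2.221, 0.0]
wrist_force: [-0.6, 0.3, -3.1]
width: 0.339
grip_force: 35.0
```

Request:
{"op": "step_arm", "data": {
  "motion": [
    [2.0,0,0,0.1,0],
    [2.0,0,0,0.2,0],
    [2.0,0,0,0.3,0],
    [2.0,0,0,0.3,0]
  ]
}}

```text
time: 11.7
tool_pos: [0.5616, 0.2051, 0.0955]
tcp_rot: [-2.221, -2.221, 0.001]
wrist_force: [-0.1, -0.0, -2.8]
width: 0.34
grip_force: 35.0
```

Request:
{"op": "step_arm", "data": {
  "motion": [
    [2.0,0,0,0.1,0],
    [2.0,0,0,0.15,0],
    [2.0,0,0,0.15,0]
  ]
}}

```text
time: 12.0
tool_pos: [0.5616, 0.2051, 0.094]
tcp_rot: [-2.221, -2.221, 0.0]
wrist_force: [0.1, 0.1, -3.5]
width: 0.34
grip_force: 35.0
```

```bash
python3 - <<'E'
from h import *
rows([])
p,P=look("side");f=p.astype(int)
m=(np.hypot(P[...,0]-.5625,P[...,1]-.2055)<.082)&(P[...,2]>.105)&(P[...,2]<.13)&(f.min(-1)>110)
X=P[m];A=np.c_[X[:,:2],np.ones(len(X))];k=np.linalg.lstsq(A,X[:,2],rcond=None)[0];print(len(X),k.round(3),np.median(X[:,2]))
E
```

```text
t 12.0 p [0.5616 0.2051 0.094 ] yaw 0.0 F [ 0.1  0.1 -3.5] w 0.34 tilt 0.01
399 [ 0.002 -0.     0.115] 0.1159484035944851
```

Request:
{"op": "step_arm", "data": {
  "motion": [
    [2.0,0,0,0.05,0],
    [2.0,0,0,0.1,0],
    [2.0,0,0,0.1,0]
  ]
}}

```text
time: 12.35
tool_pos: [0.5617, 0.2051, 0.0931]
tcp_rot: [-2.221, -2.222, 0.0]
wrist_force: [0.4, 0.8, -4.3]
width: 0.337
grip_force: 35.0
```

Request:
{"op": "step_arm", "data": {
  "motion": [
    [2.0,0,0,0.05,0],
    [2.0,0,0,0.1,0],
    [2.0,0,0,0.1,0]
  ]
}}

```text
time: 12.65
tool_pos: [0.5618, 0.2051, 0.0926]
tcp_rot: [2.221, 2.222, 0.0]
wrist_force: [-1.5, -0.2, 0.2]
width: 0.343
grip_force: 35.2
```

Request:
{"op": "step_arm", "data": {
  "motion": [
    [2.0,0,0,0.05,0],
    [2.0,0,0,0.1,0],
    [2.0,0,0,0.1,0]
  ]
}}

```text
time: 12.95
tool_pos: [0.5618, 0.2051, 0.0913]
tcp_rot: [2.221, 2.221, 0.0]
wrist_force: [-1.6, -0.4, 2.1]
width: 0.345
grip_force: 35.3
```

The force changed from −3 to +2 N, so the lid is seated on the seal. Now I release and rise.

Request:
{"op": "step_arm", "data": {
  "motion": [
    [4,0,0,-0.05,0],
    [5,0,0,-0.05,0],
    [6,0,0,-0.05,0],
    [6,0,0,-0.05,0],
    [6,0,0,-0.05,0],
    [6,0,0,-2,0],
    [6,0,0,-4,0],
    [6,0,0,-7,0],
    [6,0,0,-11,0],
    [3,0,-4,-15,0],
    [0,0,-9,-17,0],
    [0,0,-14,-17,0],
    [0,0,-19,-17,0],
    [0,0,-19,-17,0],
    [0,0,-19,-17,0],
    [0,0,-19,-17,0]
  ]
}}

```text
time: 14.55
tool_pos: [0.3728, 0.2053, 0.2615]
tcp_rot: [2.22, 2.221, 0.002]
wrist_force: [-0.2, 0.5, 0.1]
width: -0.003
grip_force: 0.0
```

```bash
python3 - <<'E'
from h import *
rows([])
al=[]
for n in("top","side"):
    p,d=bot.read_camera(n);P=cloud(n,d);np.savez(n+"1.npz",p=p,d=d);f=p.astype(int)
    if n=="top":a=cv2.resize(p[140:250,140:250],(400,400),interpolation=2)
    else: b=cv2.resize(p[110:210,200:300],(400,400),interpolation=2)
    Q=P.reshape(-1,3);ok=~np.isnan(Q[:,0]);Q=Q[ok]
    g=(f.min(-1)>105).ravel()[ok]
    r=np.hypot(*(Q[:,:2]-[.5625,.2055]).T)
    s=(r<.083)&(r>.02)&(Q[:,2]>.105)&(Q[:,2]<.13)&g
    X=Q[s];A=np.c_[X[:,:2],np.ones(len(X))];k=np.linalg.lstsq(A,X[:,2],rcond=None)[0];print(n,len(X),k.round(3),np.median(X[:,2]).round(4),cv2.minEnclosingCircle(X[:,:2].astype(np.float32)))
    D=Q-[.5625,.2055,0];az=np.degrees(np.arctan2(D[:,1],D[:,0]))
    for a0 in(-25,95,-145):
        dd=np.radians(az-a0);rad=r*np.cos(dd);tan=r*np.sin(dd)
        m=(abs(tan)<.025)&(rad>.08)&(rad<.16)&(Q[:,2]>.13)&(Q[:,2]<.2)
        # flap face points: fit rad = a + b z
        c=np.polyfit(Q[m,2],rad[m],1);res=rad[m]-np.polyval(c,Q[m,2])
        print("  ",a0,m.sum(),"lean deg",np.degrees(np.arctan(c[0])).round(1),"angle",(np.pi/2+np.arctan(c[0])).round(2),"z@r95",((.095-c[1])/c[0]).round(3),"zmax",Q[m,2].max().round(3),"rmax",rad[m].max().round(3),"tan",np.median(tan[m]).round(3),tan[m].min().round(3),tan[m].max().round(3))
cv2.imwrite("pics/placed.png",np.hstack([a,b])[:,:,::-1])
E
```

```text
t 14.55 p [0.3728 0.2053 0.2615] yaw 0.0 F [-0.2  0.5  0.1] w -0.003 tilt 0.1
top 1659 [-0.002 -0.     0.119] 0.1175 ((0.5623812675476074, 0.20570285618305206), 0.08283445984125137)
   -25 65 lean deg 32.0 angle 2.13 z@r95 0.128 zmax 0.161 rmax 0.117 tan 0.006 -0.009 0.019
   95 74 lean deg 32.6 angle 2.14 z@r95 0.123 zmax 0.167 rmax 0.122 tan 0.002 -0.014 0.016
   -145 37 lean deg 25.4 angle 2.01 z@r95 0.138 zmax 0.166 rmax 0.108 tan -0.0 -0.016 0.014
side 714 [ 0.001 -0.002  0.115] 0.115 ((0.5626368522644043, 0.20545564591884613), 0.0827493667602539)
   -25 30 lean deg 34.4 angle 2.17 z@r95 0.122 zmax 0.157 rmax 0.119 tan -0.006 -0.013 0.019
   95 80 lean deg 30.0 angle 2.09 z@r95 0.121 zmax 0.16 rmax 0.119 tan -0.0 -0.014 0.015
   -145 54 lean deg 19.7 angle 1.91 z@r95 0.121 zmax 0.159 rmax 0.111 tan 0.005 -0.014 0.018
```

View pics/placed.png

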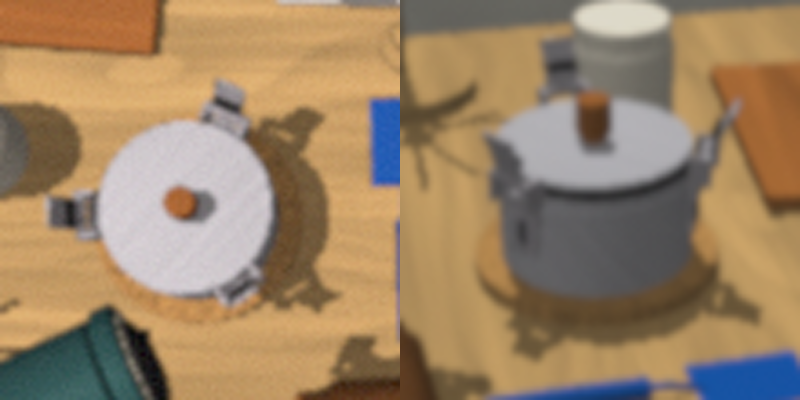

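The lid sits level and centred in the tin, with the knob at crop (181,203). The three flaps still stand open at (228,105), (70,212) and (240,283). Next I measure the shut fingertips relative to the reported TCP, and check the canister clearance.

```bash
python3 - <<'E'
from h import *
for n in("top","side"):
    z=np.load(n+"1.npz");P=cloud(n,z["d"])
    m=(abs(P[...,0]-.3728)<.07)&(abs(P[...,1]-.2053)<.07)&(P[...,2]>.2);X=P[m];print(n,len(X))
    for lo in np.arange(.25,.40,.01):
        H=X[(X[:,2]>lo)&(X[:,2]<lo+.01)]
        if len(H):print(lo.round(2),len(H),H.min(0).round(3)[:2],H.max(0).round(3)[:2])
    m=(P[...,0]>.56)&(P[...,0]<.72)&(P[...,1]>.33)&(P[...,1]<.5)&(P[...,2]>.1)&(P[...,2]<.15);X=P[m];print("canister",X.min(0).round(3),X.max(0).round(3))
    if n=="side":
        v,u=np.where((abs(P[...,0]-.3728)<.07)&(abs(P[...,1]-.2053)<.07)&(P[...,2]>.2)&(P[...,2]<.33));print(u.min(),u.max(),v.min(),v.max())
        cv2.imwrite("pics/tip.png",cv2.resize(z["p"][40:160,120:240],(600,600),interpolation=2)[:,:,::-1])
E
```

```text
top 2570
0.36 2 [0.328 0.194] [0.334 0.199]
0.37 9 [0.312 0.194] [0.331 0.213]
0.38 47 [0.312 0.192] [0.433 0.217]
0.39 21 [0.315 0.194] [0.334 0.216]
0.4 9 [0.332 0.195] [0.337 0.214]
canister [0.582 0.38  0.1  ] [0.679 0.478 0.142]
side 2511
0.29 9 [0.367 0.191] [0.381 0.2  ]
0.3 30 [0.364 0.189] [0.388 0.203]
0.31 32 [0.362 0.191] [0.389 0.204]
0.32 34 [0.361 0.193] [0.39  0.203]
0.33 47 [0.345 0.188] [0.405 0.201]
0.34 90 [0.337 0.189] [0.414 0.214]
0.35 70 [0.33  0.183] [0.421 0.217]
0.36 94 [0.32  0.183] [0.43  0.216]
0.37 126 [0.313 0.183] [0.436 0.203]
0.38 154 [0.313 0.182] [0.436 0.215]
0.39 122 [0.325 0.179] [0.424 0.206]
0.4 112 [0.332 0.188] [0.416 0.21 ]
canister [0.585 0.378 0.1  ] [0.679 0.475 0.133]
179 189 86 98
```

View pics/tip.png

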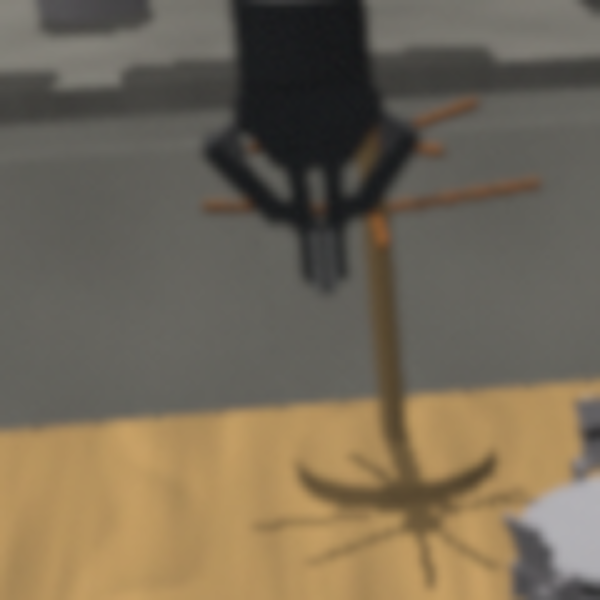

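The tip crop shows shut fingers ending at crop (325,290). Their depth gives a real tip about 30 mm above the reported TCP, and I'll use that offset. The canister starts at y 0.378, clear of flap 1's side. First flap: the one at −145°.

```bash
cat >> h.py <<'E'
C=np.array([.5625,.2055])
def at(az,r,ztip,yaw):
    a=np.radians(az);return (*(C+r*np.array([np.cos(a),np.sin(a)])),ztip-.030,yaw)
E
python3 - <<'E'
from h import *
rows([at(-145,.15,.26,-55),at(-145,.15,.150,-55)])
E
```

```text
t 14.65 p [0.3731 0.2052 0.2611] yaw -0.0 F [-0.2 -0.2 -0.6] w 0.003 tilt 0.02
[-8.57  6.66  3.12] turn 55.0
[-8.57  6.65 14.12] turn 55.0
```

Request:
{"op": "step_arm", "data": {
  "motion": [
    [0,-3,2,0.5,8],
    [0,-6,4,1,16],
    [0,-8,6,1.5,24],
    [0,-8.6,6.6,2,32],
    [0,-8.6,6.6,3,40],
    [0,-8.6,6.6,5,48],
    [0,-8.6,6.6,8,55],
    [0,-8.6,6.6,11,55],
    [0,-8.6,6.6,13,55],
    [0,-8.6,6.6,14.1,55],
    [0,-8.6,6.6,14.1,55],
    [0,-8.6,6.6,14.1,55]
  ]
}}

```text
time: 15.85
tool_pos: [0.4388, 0.1191, 0.1207]
tcp_rot: [2.996, 0.944, 0.001]
wrist_force: [0.4, -0.2, 0.1]
width: -0.001
grip_force: 0.0
```

```bash
python3 - <<'E'
from h import *
pts=[(.15,.15),(.108,.1525),(.0977,.1525),(.0906,.1513),(.084,.1475),(.0782,.1425),(.0737,.1365),(.0703,.1296),(.068,.1185)]
rows([at(-145,*q,-55) for q in pts])
E
```

```text
t 15.85 p [0.4388 0.1191 0.1207] yaw -55.0 F [ 0.4 -0.2  0.1] w -0.001 tilt 0.02
[0.09 0.02 0.07] turn -0.0
[ 4.29  0.02 -0.18] turn -0.0
[ 5.32  0.02 -0.18] turn -0.0
[ 6.03  0.02 -0.06] turn -0.0
[6.69 0.02 0.32] turn -0.0
[7.27 0.02 0.82] turn -0.0
[7.72 0.01 1.42] turn -0.0
[8.06 0.01 2.11] turn -0.0
[8.29 0.01 3.22] turn -0.0
```

Request:
{"op": "step_arm", "data": {
  "motion": [
    [0,1,0,0,0],
    [0,2,0,-0.1,0],
    [0,2.5,0,-0.1,0],
    [0,3,0,-0.15,0],
    [0,3.5,0,-0.2,0],
    [0,4,0,-0.2,0],
    [0,4.3,0,-0.2,0],
    [0,4.3,0,-0.2,0]
  ]
}}

```text
time: 16.65
tool_pos: [0.4716, 0.1432, 0.122]
tcp_rot: [2.995, 0.945, -0.006]
wrist_force: [-4.7, -2.9, 3.1]
width: 0.0
grip_force: 2.5
```

Request:
{"op": "step_arm", "data": {
  "motion": [
    [0,0.5,0,0,0],
    [0,1.0,0,0,0],
    [0,1.4,0,0.06,0],
    [0,1.75,0,0.12,0],
    [0,2.1,0,0.3,0],
    [0,2.4,0,0.5,0],
    [0,2.4,0,0.5,0]
  ]
}}

```text
time: 17.35
tool_pos: [0.492, 0.1579, 0.1175]
tcp_rot: [-2.996, -0.945, 0.003]
wrist_force: [-3.5, -0.2, 4.2]
width: 0.002
grip_force: 2.3
```

```bash
python3 - <<'E'
from h import *
rows([])
p,P=look("side")
Q=P.reshape(-1,3);Q=Q[~np.isnan(Q[:,0])];D=Q-[*C,0]
a=np.radians(-145);rad=D[:,0]*np.cos(a)+D[:,1]*np.sin(a);tan=-D[:,0]*np.sin(a)+D[:,1]*np.cos(a)
m=(abs(tan)<.017)&(rad>.04)&(rad<.13)&(Q[:,2]>.12)&(Q[:,2]<.175)
for lo in np.arange(.12,.175,.005):
    s=m&(Q[:,2]>=lo)&(Q[:,2]<lo+.005)
    if s.any():print(lo.round(3),s.sum(),np.sort(rad[s]).round(3)[:12],rad[s].max().round(3))
E
```

```text
t 17.35 p [0.492  0.1579 0.1175] yaw -55.0 F [-3.5 -0.2  4.2] w 0.002 tilt 0.12
0.12 14 [0.086 0.086 0.088 0.088 0.088 0.089 0.089 0.089 0.09  0.09  0.09  0.091] 0.094
0.125 18 [0.08  0.082 0.082 0.085 0.085 0.086 0.086 0.086 0.086 0.086 0.087 0.087] 0.089
0.13 13 [0.079 0.08  0.081 0.081 0.082 0.083 0.083 0.083 0.083 0.084 0.085 0.086] 0.086
0.135 12 [0.079 0.079 0.079 0.08  0.08  0.081 0.081 0.081 0.082 0.082 0.084 0.084] 0.084
0.14 8 [0.073 0.076 0.076 0.076 0.079 0.079 0.079 0.081] 0.081
0.145 9 [0.071 0.073 0.075 0.075 0.075 0.085 0.089 0.09  0.093] 0.093
0.15 13 [0.071 0.072 0.072 0.073 0.074 0.081 0.082 0.09  0.091 0.093 0.095 0.096] 0.096
0.155 12 [0.071 0.082 0.084 0.088 0.09  0.09  0.091 0.093 0.096 0.096 0.097 0.097] 0.097
0.16 16 [0.08  0.082 0.083 0.088 0.089 0.09  0.091 0.091 0.092 0.092 0.093 0.095] 0.097
0.165 15 [0.075 0.082 0.083 0.085 0.088 0.089 0.09  0.092 0.092 0.093 0.095 0.095] 0.097
0.17 12 [0.08  0.084 0.088 0.09  0.091 0.091 0.093 0.094 0.094 0.095 0.096 0.096] 0.096
```

Request:
{"op": "step_arm", "data": {
  "motion": [
    [0,0.35,0,0.25,0],
    [0,0.7,0,0.5,0],
    [0,0.9,0,0.8,0],
    [0,1.1,0,1.1,0],
    [0,1.1,0,1.1,0]
  ]
}}

```text
time: 17.9
tool_pos: [0.5023, 0.165, 0.1072]
tcp_rot: [-2.995, -0.944, -0.002]
wrist_force: [-2.3, 2.4, 4.6]
width: 0.0
grip_force: 2.0
```

Request:
{"op": "step_arm", "data": {
  "motion": [
    [0,0.15,0,0.2,0],
    [0,0.25,0,0.4,0],
    [0,0.35,0,0.55,0],
    [0,0.35,0,0.55,0]
  ]
}}

```text
time: 18.3
tool_pos: [0.5052, 0.167, 0.1019]
tcp_rot: [-2.995, -0.944, -0.003]
wrist_force: [-2.4, 1.7, 6.5]
width: -0.004
grip_force: 2.8
```

Request:
{"op": "step_arm", "data": {
  "motion": [
    [0,0.05,0,0.1,0],
    [0,0.1,0,0.2,0],
    [0,0.12,0,0.3,0],
    [0,0.12,0,0.3,0]
  ]
}}

```text
time: 18.7
tool_pos: [0.5064, 0.1679, 0.0991]
tcp_rot: [-2.995, -0.944, -0.004]
wrist_force: [-2.7, 2.3, 5.8]
width: 0.002
grip_force: 3.3
```

Request:
{"op": "step_arm", "data": {
  "motion": [
    [0,0.05,0,0.1,0],
    [0,0.08,0,0.2,0],
    [0,0.1,0,0.3,0],
    [0,0.1,0,0.3,0]
  ]
}}

```text
time: 19.1
tool_pos: [0.5073, 0.1685, 0.0962]
tcp_rot: [-2.995, -0.944, -0.004]
wrist_force: [-3.4, 2.6, 8.3]
width: -0.003
grip_force: 3.4
```

Request:
{"op": "step_arm", "data": {
  "motion": [
    [0,0.02,0,0.1,0],
    [0,0.05,0,0.2,0],
    [0,0.05,0,0.2,0]
  ]
}}

```text
time: 19.4
tool_pos: [0.5079, 0.1689, 0.0943]
tcp_rot: [-2.995, -0.944, -0.005]
wrist_force: [-2.8, 3.0, 7.5]
width: -0.003
grip_force: 3.6
```

Request:
{"op": "step_arm", "data": {
  "motion": [
    [0,0,0,0.1,0],
    [0,0,0,0.1,0]
  ]
}}

```text
time: 19.6
tool_pos: [0.5081, 0.169, 0.0935]
tcp_rot: [-2.995, -0.944, -0.005]
wrist_force: [-2.4, 3.1, 8.0]
width: 0.001
grip_force: 3.7
```

Request:
{"op": "step_arm", "data": {
  "motion": [
    [0,0,0,0.1,0],
    [0,0,0,0.1,0]
  ]
}}

```text
time: 19.8
tool_pos: [0.5082, 0.1692, 0.0926]
tcp_rot: [-2.995, -0.944, -0.006]
wrist_force: [-2.7, 2.5, 7.3]
width: -0.001
grip_force: 3.8
```

Request:
{"op": "step_arm", "data": {
  "motion": [
    [0,0,0,0.1,0],
    [0,0,0,0.1,0]
  ]
}}

```text
time: 20.0
tool_pos: [0.5084, 0.1693, 0.0917]
tcp_rot: [-2.994, -0.944, -0.007]
wrist_force: [-1.3, 3.2, 7.3]
width: -0.005
grip_force: 3.8
```

Request:
{"op": "step_arm", "data": {
  "motion": [
    [0,0,0,0.1,0],
    [0,0,0,0.1,0]
  ]
}}

```text
time: 20.2
tool_pos: [0.5086, 0.1694, 0.0908]
tcp_rot: [-2.994, -0.944, -0.007]
wrist_force: [-2.0, 2.1, 8.0]
width: 0.004
grip_force: 3.9
```

Request:
{"op": "step_arm", "data": {
  "motion": [
    [0,0,0,0.1,0],
    [0,0,0,0.1,0]
  ]
}}

```text
time: 20.4
tool_pos: [0.5087, 0.1695, 0.0899]
tcp_rot: [-2.994, -0.944, -0.008]
wrist_force: [-1.4, 3.7, 8.0]
width: 0.003
grip_force: 4.0
```

Request:
{"op": "step_arm", "data": {
  "motion": [
    [0,0,0,0.1,0],
    [0,0,0,0.1,0]
  ]
}}

```text
time: 20.6
tool_pos: [0.5088, 0.1696, 0.089]
tcp_rot: [-2.994, -0.944, -0.008]
wrist_force: [-1.5, 4.7, 8.8]
width: -0.0
grip_force: 4.0
```

Request:
{"op": "step_arm", "data": {
  "motion": [
    [0,0,0,0.1,0],
    [0,0,0,0.1,0]
  ]
}}

```text
time: 20.8
tool_pos: [0.5089, 0.1697, 0.0881]
tcp_rot: [-2.994, -0.944, -0.009]
wrist_force: [-1.4, 4.0, 8.6]
width: 0.001
grip_force: 4.1
```

```bash
cat >> h.py <<'E'
def flap(az,n="side"):
    p,P=look(n);Q=P.reshape(-1,3);Q=Q[~np.isnan(Q[:,0])];D=Q-[*C,0]
    a=np.radians(az);rad=D[:,0]*np.cos(a)+D[:,1]*np.sin(a);tan=-D[:,0]*np.sin(a)+D[:,1]*np.cos(a)
    m=(abs(tan)<.014)&(Q[:,2]>.105)&(Q[:,2]<.17)
    for lo in np.arange(.03,.125,.006):
        s=m&(rad>=lo)&(rad<lo+.006)
        if s.any():print(lo.round(3),s.sum(),"z",np.percentile(Q[s,2],[0,25,50,75,100]).round(3))
E
python3 - <<'E'
from h import *
flap(-145)
E
```

```text
0.03 6 z [0.108 0.109 0.109 0.109 0.109]
0.036 2 z [0.109 0.109 0.109 0.11  0.11 ]
0.042 3 z [0.11  0.11  0.11  0.112 0.114]
0.048 6 z [0.108 0.118 0.119 0.152 0.167]
0.054 10 z [0.108 0.118 0.125 0.135 0.168]
0.06 11 z [0.11  0.117 0.127 0.142 0.169]
0.066 32 z [0.115 0.128 0.136 0.146 0.155]
0.072 62 z [0.114 0.127 0.142 0.159 0.17 ]
0.078 8 z [0.116 0.116 0.131 0.163 0.169]
0.084 7 z [0.115 0.117 0.117 0.117 0.118]
0.09 11 z [0.111 0.115 0.118 0.118 0.119]
0.096 8 z [0.114 0.115 0.117 0.118 0.118]
0.102 1 z [0.113 0.113 0.113 0.113 0.113]
```

Request:
{"op": "step_arm", "data": {
  "motion": [
    [0,0,0,0.06,0],
    [0,0,0,0.06,0]
  ]
}}

```text
time: 21.05
tool_pos: [0.509, 0.1697, 0.0876]
tcp_rot: [-2.994, -0.943, -0.009]
wrist_force: [-1.6, 4.5, 8.7]
width: 0.001
grip_force: 4.3
```

Request:
{"op": "step_arm", "data": {
  "motion": [
    [0,0,0,0.06,0],
    [0,0,0,0.06,0]
  ]
}}

```text
time: 21.25
tool_pos: [0.509, 0.1698, 0.087]
tcp_rot: [-2.994, -0.944, -0.009]
wrist_force: [-1.8, 5.1, 9.3]
width: -0.0
grip_force: 4.5
```

Request:
{"op": "step_arm", "data": {
  "motion": [
    [0,0,0,0.06,0],
    [0,0,0,0.06,0]
  ]
}}

```text
time: 21.45
tool_pos: [0.509, 0.1698, 0.0866]
tcp_rot: [-2.994, -0.943, -0.009]
wrist_force: [-3.3, 4.1, 10.8]
width: -0.002
grip_force: 5.2
```

Request:
{"op": "step_arm", "data": {
  "motion": [
    [0,0,0,0.05,0],
    [0,0,0,0.05,0]
  ]
}}

```text
time: 21.65
tool_pos: [0.509, 0.1698, 0.0865]
tcp_rot: [-2.994, -0.943, -0.009]
wrist_force: [-3.3, 3.9, 12.2]
width: 0.001
grip_force: 6.1
```

Request:
{"op": "step_arm", "data": {
  "motion": [
    [0,0,0,0.05,0],
    [0,0,0,0.05,0]
  ]
}}

```text
time: 21.85
tool_pos: [0.5091, 0.1698, 0.0864]
tcp_rot: [-2.994, -0.943, -0.009]
wrist_force: [-3.8, 4.6, 14.9]
width: -0.003
grip_force: 7.2
```

The height has stopped changing (0.0865 to 0.0864) while the force rises steeply from 8.7 to 15 N, so this flap is home. I'll lift off and check.

Request:
{"op": "step_arm", "data": {
  "motion": [
    [0,0,0,-0.3,0],
    [0,0,0,-1,0],
    [0,0,0,-4,0],
    [0,0,0,-8,0],
    [0,0,0,-12,0],
    [0,0,0,-15,0],
    [0,0,0,-15,0]
  ]
}}

```text
time: 22.55
tool_pos: [0.5102, 0.1682, 0.2388]
tcp_rot: [2.996, 0.944, 0.016]
wrist_force: [0.4, 0.6, 0.4]
width: -0.001
grip_force: 0.0
```

```bash
python3 - <<'E'
from h import *
flap(-145)
rows([at(95,.155,.27,5),at(95,.155,.150,5)])
E
```

```text
0.03 6 z [0.107 0.108 0.109 0.109 0.109]
0.036 4 z [0.108 0.108 0.108 0.108 0.109]
0.042 2 z [0.114 0.115 0.115 0.115 0.115]
0.048 8 z [0.107 0.115 0.115 0.116 0.117]
0.054 8 z [0.108 0.115 0.115 0.117 0.118]
0.06 8 z [0.108 0.115 0.116 0.117 0.119]
0.066 9 z [0.108 0.115 0.116 0.117 0.118]
0.072 7 z [0.115 0.115 0.117 0.117 0.118]
0.078 9 z [0.115 0.116 0.116 0.116 0.118]
0.084 2 z [0.115 0.115 0.115 0.115 0.115]
0.09 10 z [0.11  0.117 0.118 0.119 0.12 ]
0.096 11 z [0.113 0.116 0.116 0.118 0.119]
t 22.6 p [0.5087 0.1677 0.2359] yaw -55.0 F [ 0.1  0.6 -0.8] w 0.002 tilt 0.33
[ 14.33 -13.43  -0.36] turn -60.0
[ 14.26 -13.46  11.64] turn -60.0
```

The plate is level at 0.116. Now the flap at 95°.

Request:
{"op": "step_arm", "data": {
  "motion": [
    [0,2,-2,-0.3,-8],
    [0,5,-5,-0.3,-16],
    [0,8,-8,-0.3,-24],
    [0,11,-10.5,-0.3,-32],
    [0,13,-12.5,-0.3,-40],
    [0,14.3,-13.4,-0.3,-48],
    [0,14.3,-13.4,1,-56],
    [0,14.3,-13.4,3,-60],
    [0,14.3,-13.4,6,-60],
    [0,14.3,-13.4,9,-60],
    [0,14.3,-13.4,11,-60],
    [0,14.3,-13.4,11.6,-60],
    [0,14.3,-13.4,11.6,-60],
    [0,14.3,-13.4,11.6,-60]
  ]
}}

```text
time: 24.0
tool_pos: [0.5473, 0.3594, 0.1173]
tcp_rot: [2.122, 2.316, 0.001]
wrist_force: [-0.2, -0.4, 0.3]
width: -0.001
grip_force: 0.0
```

```bash
python3 - <<'E'
from h import *
pts=[(.15,.15),(.108,.1525),(.0977,.1525),(.0906,.1513),(.084,.1475),(.0782,.1425),(.0737,.1365),(.0703,.1296),(.068,.1185)]
rows([at(95,*q,5) for q in pts])
E
```

```text
t 24.0 p [0.5473 0.3594 0.1173] yaw 5.0 F [-0.2 -0.4  0.3] w -0.001 tilt 0.03
[-0.46  0.17 -0.27] turn 0.0
[-4.66  0.17 -0.52] turn 0.0
[-5.69  0.17 -0.52] turn 0.0
[-6.4   0.17 -0.4 ] turn 0.0
[-7.06  0.17 -0.02] turn 0.0
[-7.64  0.17  0.48] turn 0.0
[-8.09  0.17  1.08] turn 0.0
[-8.43  0.17  1.77] turn 0.0
[-8.66  0.17  2.88] turn 0.0
```

Request:
{"op": "step_arm", "data": {
  "motion": [
    [0,-1,0.17,-0.4,0],
    [0,-2,0.17,-0.5,0],
    [0,-2.5,0.17,-0.5,0],
    [0,-3,0.17,-0.5,0],
    [0,-3.5,0.17,-0.5,0],
    [0,-4,0.17,-0.5,0],
    [0,-4.65,0.17,-0.5,0],
    [0,-4.65,0.17,-0.5,0]
  ]
}}

```text
time: 24.8
tool_pos: [0.5549, 0.3143, 0.125]
tcp_rot: [2.123, 2.315, 0.011]
wrist_force: [0.7, 4.6, 2.4]
width: -0.0
grip_force: 2.3
```

Request:
{"op": "step_arm", "data": {
  "motion": [
    [0,-0.5,0,0,0],
    [0,-1.0,0,0,0],
    [0,-1.4,0,0.06,0],
    [0,-1.75,0,0.12,0],
    [0,-2.1,0,0.3,0],
    [0,-2.4,0,0.5,0],
    [0,-2.7,0,0.75,0],
    [0,-3.0,0,1.0,0],
    [0,-3.25,0,1.3,0],
    [0,-3.45,0,1.6,0],
    [0,-3.6,0,1.8,0],
    [0,-3.7,0,2.05,0],
    [0,-3.77,0,2.25,0],
    [0,-3.77,0,2.25,0]
  ]
}}

```text
time: 26.2
tool_pos: [0.5574, 0.2767, 0.101]
tcp_rot: [2.122, 2.315, 0.007]
wrist_force: [0.3, 3.7, 3.4]
width: -0.001
grip_force: 2.1
```

Request:
{"op": "step_arm", "data": {
  "motion": [
    [0,-0.05,0,0.15,0],
    [0,-0.1,0,0.3,0],
    [0,-0.13,0,0.4,0],
    [0,-0.13,0,0.4,0]
  ]
}}

```text
time: 26.6
tool_pos: [0.5574, 0.2749, 0.0966]
tcp_rot: [2.122, 2.315, 0.005]
wrist_force: [1.3, 4.0, 4.8]
width: 0.0
grip_force: 2.7
```

Request:
{"op": "step_arm", "data": {
  "motion": [
    [0,-0.02,0,0.1,0],
    [0,-0.05,0,0.2,0],
    [0,-0.05,0,0.2,0]
  ]
}}

```text
time: 26.9
tool_pos: [0.5572, 0.274, 0.0943]
tcp_rot: [2.122, 2.315, 0.003]
wrist_force: [2.3, 4.3, 3.7]
width: 0.0
grip_force: 2.7
```

Request:
{"op": "step_arm", "data": {
  "motion": [
    [0,-0.02,0,0.1,0],
    [0,-0.02,0,0.1,0]
  ]
}}

```text
time: 27.1
tool_pos: [0.5571, 0.2737, 0.0932]
tcp_rot: [2.122, 2.316, 0.003]
wrist_force: [1.5, 4.1, 5.4]
width: 0.002
grip_force: 2.7
```

Request:
{"op": "step_arm", "data": {
  "motion": [
    [0,-0.02,0,0.1,0],
    [0,-0.02,0,0.1,0]
  ]
}}

```text
time: 27.3
tool_pos: [0.557, 0.2734, 0.0921]
tcp_rot: [2.122, 2.316, 0.002]
wrist_force: [2.0, 3.2, 5.1]
width: -0.0
grip_force: 2.6
```

Request:
{"op": "step_arm", "data": {
  "motion": [
    [0,-0.02,0,0.1,0],
    [0,-0.02,0,0.1,0]
  ]
}}

```text
time: 27.5
tool_pos: [0.557, 0.2732, 0.0911]
tcp_rot: [2.122, 2.316, 0.002]
wrist_force: [1.6, 3.7, 4.6]
width: 0.001
grip_force: 2.5
```

Request:
{"op": "step_arm", "data": {
  "motion": [
    [0,0,0,0.1,0],
    [0,0,0,0.1,0]
  ]
}}

```text
time: 27.7
tool_pos: [0.557, 0.2731, 0.0905]
tcp_rot: [2.122, 2.316, 0.002]
wrist_force: [0.8, 3.0, 6.1]
width: -0.0
grip_force: 3.4
```

Request:
{"op": "step_arm", "data": {
  "motion": [
    [0,0,0,0.1,0],
    [0,0,0,0.1,0]
  ]
}}

```text
time: 27.9
tool_pos: [0.5571, 0.2732, 0.0904]
tcp_rot: [2.122, 2.315, 0.003]
wrist_force: [-0.2, 2.6, 10.7]
width: 0.0
grip_force: 5.4
```

Request:
{"op": "step_arm", "data": {
  "motion": [
    [0,0,0,0.07,0],
    [0,0,0,0.07,0]
  ]
}}

```text
time: 28.1
tool_pos: [0.5572, 0.2732, 0.0903]
tcp_rot: [2.122, 2.315, 0.003]
wrist_force: [-2.1, 1.7, 14.0]
width: -0.003
grip_force: 6.7
```

```bash
python3 - <<'E'
from h import *
flap(95)
E
```

```text
0.03 1 z [0.107 0.107 0.107 0.107 0.107]
0.036 3 z [0.107 0.107 0.108 0.109 0.109]
0.042 1 z [0.11 0.11 0.11 0.11 0.11]
0.048 26 z [0.107 0.119 0.144 0.156 0.17 ]
0.054 59 z [0.106 0.132 0.144 0.159 0.169]
0.06 29 z [0.107 0.122 0.138 0.15  0.169]
0.066 12 z [0.118 0.121 0.136 0.152 0.167]
0.072 4 z [0.107 0.108 0.115 0.133 0.169]
0.078 2 z [0.119 0.131 0.143 0.155 0.166]
0.084 1 z [0.119 0.119 0.119 0.119 0.119]
0.09 4 z [0.118 0.119 0.121 0.123 0.123]
```

The height has stopped changing (0.0905 to 0.0903) with the force rising steeply to 14 N, so this one is home too. I'll lift off.

Request:
{"op": "step_arm", "data": {
  "motion": [
    [0,0,0,-0.3,0],
    [0,0,0,-1,0],
    [0,0,0,-4,0],
    [0,0,0,-8,0],
    [0,0,0,-12,0],
    [0,0,0,-15,0],
    [0,0,0,-15,0],
    [0,0,0,-15,0]
  ]
}}

```text
time: 28.95
tool_pos: [0.556, 0.2724, 0.2376]
tcp_rot: [2.122, 2.316, -0.001]
wrist_force: [0.0, 0.2, 0.1]
width: 0.002
grip_force: 0.0
```

```bash
python3 - <<'E'
from h import *
flap(95);flap(95,"top")
rows([at(-25,.155,.27,65),at(-25,.155,.150,65)])
E
```

```text
0.03 1 z [0.106 0.106 0.106 0.106 0.106]
0.036 2 z [0.107 0.107 0.108 0.108 0.109]
0.042 6 z [0.106 0.109 0.114 0.12  0.122]
0.048 6 z [0.107 0.108 0.112 0.116 0.121]
0.054 9 z [0.107 0.109 0.119 0.121 0.122]
0.06 8 z [0.106 0.108 0.108 0.12  0.121]
0.066 5 z [0.109 0.118 0.12  0.121 0.123]
0.072 7 z [0.107 0.118 0.119 0.12  0.121]
0.078 9 z [0.119 0.119 0.12  0.121 0.123]
0.084 7 z [0.12  0.12  0.12  0.121 0.122]
0.09 9 z [0.118 0.121 0.122 0.123 0.124]
0.096 3 z [0.119 0.12  0.121 0.121 0.122]
0.03 14 z [0.108 0.109 0.111 0.112 0.12 ]
0.036 15 z [0.107 0.11  0.11  0.111 0.114]
0.042 14 z [0.106 0.109 0.112 0.113 0.118]
0.048 15 z [0.106 0.109 0.111 0.114 0.123]
0.054 18 z [0.106 0.12  0.122 0.124 0.126]
0.06 16 z [0.117 0.12  0.124 0.126 0.127]
0.066 14 z [0.105 0.121 0.122 0.124 0.125]
0.072 10 z [0.121 0.123 0.124 0.125 0.128]
0.078 3 z [0.117 0.118 0.12  0.12  0.121]
t 29.05 p [0.5548 0.2721 0.2352] yaw 5.0 F [-0.1  0.3  0.7] w -0.003 tilt 0.26
[-14.45  13.61  -0.51] turn -60.0
[-14.43  13.66  11.49] turn -60.0
```

It is level. Now the third flap, at −25°.

Request:
{"op": "step_arm", "data": {
  "motion": [
    [0,-2,2,-0.5,-8],
    [0,-5,5,-0.5,-16],
    [0,-8,8,-0.5,-24],
    [0,-11,10.5,-0.5,-32],
    [0,-13,12.5,-0.5,-40],
    [0,-14.4,13.6,-0.5,-48],
    [0,-14.4,13.6,1,-56],
    [0,-14.4,13.6,3,-60],
    [0,-14.4,13.6,6,-60],
    [0,-14.4,13.6,9,-60],
    [0,-14.4,13.6,11,-60],
    [0,-14.4,13.6,11.2,-60],
    [0,-14.4,13.6,11.2,-60],
    [0,-14.4,13.6,11.2,-60]
  ]
}}

```text
time: 30.45
tool_pos: [0.7048, 0.1415, 0.1264]
tcp_rot: [0.68, 3.066, 0.0]
wrist_force: [0.2, 0.6, 1.0]
width: 0.008
grip_force: 0.0
```

```bash
python3 - <<'E'
from h import *
pts=[(.15,.15),(.108,.1525),(.0703,.1296),(.068,.1185)]
rows([at(-25,*q,65) for q in pts])
E
```

```text
t 30.45 p [0.7048 0.1415 0.1264] yaw 65.0 F [0.2 0.6 1. ] w 0.008 tilt 0.05
[ 0.6  -0.22  0.64] turn 0.0
[ 4.8  -0.22  0.39] turn 0.0
[ 8.57 -0.22  2.67] turn 0.0
[ 8.81 -0.22  3.78] turn 0.0
```

Request:
{"op": "step_arm", "data": {
  "motion": [
    [0,0.8,-0.2,0.4,0],
    [0,1.8,-0.2,0.4,0],
    [0,2.3,-0.2,0.4,0],
    [0,2.8,-0.2,0.4,0],
    [0,3.3,-0.2,0.4,0],
    [0,3.8,-0.2,0.4,0],
    [0,4.3,-0.2,0.4,0],
    [0,4.8,-0.2,0.4,0],
    [0,4.8,-0.2,0.4,0]
  ]
}}

```text
time: 31.35
tool_pos: [0.6645, 0.1584, 0.1276]
tcp_rot: [0.677, 3.056, 0.001]
wrist_force: [2.9, -6.1, 13.6]
width: 0.001
grip_force: 6.4
```

Request:
{"op": "step_arm", "data": {
  "motion": [
    [0,0.5,0,0,0],
    [0,1.0,0,0,0],
    [0,1.4,0,0.06,0],
    [0,1.75,0,0.12,0],
    [0,2.1,0,0.3,0],
    [0,2.4,0,0.5,0],
    [0,2.7,0,0.75,0],
    [0,3.0,0,1.0,0],
    [0,3.25,0,1.3,0],
    [0,3.45,0,1.6,0],
    [0,3.6,0,1.8,0],
    [0,3.7,0,2.05,0],
    [0,3.77,0,2.25,0],
    [0,3.77,0,2.25,0]
  ]
}}

```text
time: 32.75
tool_pos: [0.624, 0.1767, 0.0983]
tcp_rot: [-0.679, -3.064, 0.0]
wrist_force: [-1.0, 1.1, 3.1]
width: 0.001
grip_force: 1.6
```

The finger seems to have ridden on the flap's tip at first (Fz 13.6 N). I'll check where the flap stands now.

```bash
python3 - <<'E'
from h import *
rows([]);flap(-25,"top");print();flap(-25)
p=bot.read_camera("side")[0];q=bot.read_camera("top")[0]
cv2.imwrite("pics/f3.png",np.hstack([cv2.resize(q[140:240,150:250],(400,400),interpolation=2),cv2.resize(p[110:210,210:310],(400,400),interpolation=2)])[:,:,::-1])
E
```

```text
t 32.75 p [0.624  0.1767 0.0983] yaw 65.0 F [-1.   1.1  3.1] w 0.001 tilt 0.18
0.03 13 z [0.107 0.109 0.112 0.114 0.117]
0.036 13 z [0.106 0.108 0.112 0.114 0.117]
0.042 15 z [0.107 0.11  0.113 0.114 0.115]
0.048 15 z [0.108 0.112 0.114 0.116 0.134]
0.054 7 z [0.108 0.109 0.116 0.128 0.132]
0.06 3 z [0.108 0.11  0.112 0.126 0.141]

0.03 5 z [0.106 0.108 0.108 0.109 0.109]
0.036 7 z [0.107 0.108 0.108 0.108 0.109]
0.042 9 z [0.106 0.107 0.108 0.109 0.112]
0.048 9 z [0.107 0.108 0.108 0.109 0.132]
0.054 21 z [0.107 0.108 0.131 0.145 0.164]
0.06 14 z [0.107 0.108 0.118 0.13  0.145]
0.066 22 z [0.107 0.113 0.129 0.151 0.164]
0.072 25 z [0.107 0.119 0.13  0.146 0.16 ]
0.078 33 z [0.107 0.122 0.138 0.153 0.168]
0.084 8 z [0.118 0.119 0.12  0.121 0.123]
0.09 7 z [0.117 0.118 0.119 0.12  0.12 ]
0.096 8 z [0.114 0.117 0.119 0.121 0.122]
```

View pics/f3.png

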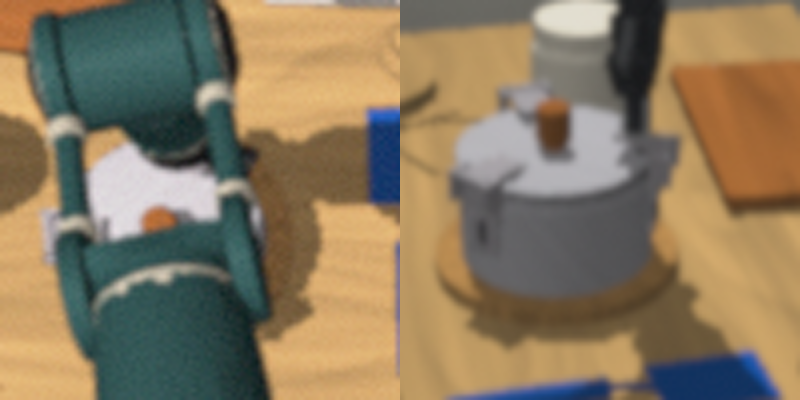

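The picture shows flap 3 folded inward under the finger at crop (640,150), at about 0.3 rad. The other two lie flat. I'll keep pressing in small steps.

Request:
{"op": "step_arm", "data": {
  "motion": [
    [0,0.03,0,0.1,0],
    [0,0.06,0,0.2,0],
    [0,0.06,0,0.2,0]
  ]
}}

```text
time: 33.25
tool_pos: [0.6247, 0.1762, 0.0972]
tcp_rot: [-0.68, -3.066, 0.0]
wrist_force: [-2.3, 1.0, 4.0]
width: -0.002
grip_force: 1.8
```

Request:
{"op": "step_arm", "data": {
  "motion": [
    [0,0.02,0,0.1,0],
    [0,0.05,0,0.2,0],
    [0,0.05,0,0.2,0]
  ]
}}

```text
time: 33.55
tool_pos: [0.6243, 0.1764, 0.0953]
tcp_rot: [-0.68, -3.066, 0.0]
wrist_force: [-2.0, 0.1, 5.7]
width: -0.005
grip_force: 2.2
```

Request:
{"op": "step_arm", "data": {
  "motion": [
    [0,0.02,0,0.1,0],
    [0,0.02,0,0.1,0]
  ]
}}

```text
time: 33.75
tool_pos: [0.6241, 0.1764, 0.0943]
tcp_rot: [-0.68, -3.066, 0.0]
wrist_force: [-2.2, -0.1, 4.9]
width: 0.001
grip_force: 2.3
```

Request:
{"op": "step_arm", "data": {
  "motion": [
    [0,0.02,0,0.1,0],
    [0,0.02,0,0.1,0]
  ]
}}

```text
time: 33.95
tool_pos: [0.6239, 0.1766, 0.0933]
tcp_rot: [-0.68, -3.066, 0.0]
wrist_force: [-1.2, 0.6, 5.0]
width: 0.005
grip_force: 2.3
```

Request:
{"op": "step_arm", "data": {
  "motion": [
    [0,0,0,0.1,0],
    [0,0,0,0.1,0]
  ]
}}

```text
time: 34.15
tool_pos: [0.6237, 0.1766, 0.0922]
tcp_rot: [-0.68, -3.066, 0.0]
wrist_force: [-2.5, 1.2, 5.5]
width: 0.001
grip_force: 2.4
```

Request:
{"op": "step_arm", "data": {
  "motion": [
    [0,0,0,0.1,0],
    [0,0,0,0.1,0]
  ]
}}

```text
time: 34.35
tool_pos: [0.6236, 0.1767, 0.0912]
tcp_rot: [-0.68, -3.066, 0.0]
wrist_force: [-2.5, 1.1, 6.3]
width: 0.002
grip_force: 2.4
```

Request:
{"op": "step_arm", "data": {
  "motion": [
    [0,0,0,0.08,0],
    [0,0,0,0.08,0]
  ]
}}

```text
time: 34.55
tool_pos: [0.6235, 0.1768, 0.0903]
tcp_rot: [-0.68, -3.065, 0.0]
wrist_force: [-2.6, 1.3, 4.3]
width: -0.002
grip_force: 2.4
```

Request:
{"op": "step_arm", "data": {
  "motion": [
    [0,0,0,0.08,0],
    [0,0,0,0.08,0]
  ]
}}

```text
time: 34.75
tool_pos: [0.6234, 0.1768, 0.0895]
tcp_rot: [-0.68, -3.065, 0.0]
wrist_force: [-2.9, 1.1, 4.4]
width: 0.001
grip_force: 2.4
```

Request:
{"op": "step_arm", "data": {
  "motion": [
    [0,0,0,0.08,0],
    [0,0,0,0.08,0]
  ]
}}

```text
time: 34.95
tool_pos: [0.6234, 0.1768, 0.0887]
tcp_rot: [-0.68, -3.065, 0.0]
wrist_force: [-3.3, 1.9, 4.6]
width: 0.0
grip_force: 2.4
```

Request:
{"op": "step_arm", "data": {
  "motion": [
    [0,0,0,0.08,0],
    [0,0,0,0.08,0]
  ]
}}

```text
time: 35.15
tool_pos: [0.6233, 0.1768, 0.0878]
tcp_rot: [-0.68, -3.065, 0.0]
wrist_force: [-3.7, 1.5, 5.1]
width: -0.0
grip_force: 2.4
```

Request:
{"op": "step_arm", "data": {
  "motion": [
    [0,0,0,0.07,0],
    [0,0,0,0.07,0]
  ]
}}

```text
time: 35.35
tool_pos: [0.6232, 0.1769, 0.0872]
tcp_rot: [-0.68, -3.065, 0.0]
wrist_force: [-3.9, 1.5, 5.5]
width: -0.002
grip_force: 2.8
```

Request:
{"op": "step_arm", "data": {
  "motion": [
    [0,0,0,0.06,0],
    [0,0,0,0.06,0]
  ]
}}

```text
time: 35.55
tool_pos: [0.6233, 0.1769, 0.0871]
tcp_rot: [-0.68, -3.065, 0.0]
wrist_force: [-3.6, 1.2, 8.4]
width: -0.003
grip_force: 3.9
```

One more small step, to match the other two flaps.

Request:
{"op": "step_arm", "data": {
  "motion": [
    [0,0,0,0.06,0],
    [0,0,0,0.06,0]
  ]
}}

```text
time: 35.75
tool_pos: [0.6233, 0.1769, 0.087]
tcp_rot: [-0.68, -3.065, 0.0]
wrist_force: [-5.2, 0.8, 10.6]
width: 0.003
grip_force: 5.0
```

Request:
{"op": "step_arm", "data": {
  "motion": [
    [0,0,0,0.05,0],
    [0,0,0,0.05,0]
  ]
}}

```text
time: 35.95
tool_pos: [0.6233, 0.1769, 0.087]
tcp_rot: [-0.68, -3.065, -0.0]
wrist_force: [-6.7, 0.9, 12.5]
width: 0.003
grip_force: 6.0
```

Request:
{"op": "step_arm", "data": {
  "motion": [
    [0,0,0,-0.3,0],
    [0,0,0,-1,0],
    [0,0,0,-4,0],
    [0,0,0,-8,0],
    [0,0,0,-12,0],
    [0,0,0,-16,0],
    [0,5,0,-16,0],
    [0,10,0,-16,0],
    [0,15,0,-16,0],
    [0,20,0,-16,0],
    [0,23,0,-16,0],
    [0,23,0,-16,0],
    [0,23,0,-16,0]
  ]
}}

```text
time: 37.25
tool_pos: [0.4158, 0.2738, 0.2456]
tcp_rot: [0.677, 3.067, -0.0]
wrist_force: [-0.2, 0.4, 0.2]
width: 0.001
grip_force: 0.0
```

```bash
python3 - <<'E'
from h import *
rows([])
for a in(-25,95,-145):print(a);flap(a)
p0=np.load("top0.npz");p,P=look("top");P0=cloud("top",p0["d"])
for nm,(u,v) in dict(pin=(250,249),stamp=(252,153),spat=(251,178),handle=(253,220),bowl=(383,160)).items():print(nm,np.nanmean(abs(p[v-3:v+4,u-3:u+4].astype(int)-p0["p"][v-3:v+4,u-3:u+4])).round(1))
E
```

```text
t 37.25 p [0.4158 0.2738 0.2456] yaw 65.1 F [-0.2  0.4  0.2] w 0.001 tilt 0.06
-25
0.03 5 z [0.107 0.108 0.109 0.109 0.109]
0.036 6 z [0.106 0.108 0.109 0.11  0.111]
0.042 6 z [0.105 0.108 0.108 0.108 0.109]
0.048 6 z [0.107 0.11  0.115 0.118 0.119]
0.054 13 z [0.106 0.109 0.115 0.116 0.117]
0.06 10 z [0.106 0.111 0.115 0.116 0.117]
0.066 10 z [0.108 0.111 0.116 0.117 0.119]
0.072 13 z [0.108 0.113 0.116 0.117 0.118]
0.078 9 z [0.11  0.116 0.116 0.118 0.119]
0.084 5 z [0.116 0.116 0.117 0.117 0.118]
0.09 6 z [0.118 0.118 0.119 0.119 0.119]
0.096 8 z [0.107 0.116 0.117 0.119 0.121]
95
0.03 2 z [0.109 0.109 0.109 0.109 0.109]
0.036 2 z [0.108 0.108 0.109 0.109 0.109]
0.042 5 z [0.106 0.109 0.109 0.109 0.119]
0.048 7 z [0.108 0.11  0.118 0.119 0.121]
0.054 7 z [0.108 0.118 0.12  0.122 0.122]
0.06 7 z [0.107 0.108 0.108 0.119 0.12 ]
0.066 8 z [0.106 0.117 0.12  0.121 0.121]
0.072 9 z [0.106 0.12  0.121 0.122 0.122]
0.078 1 z [0.12 0.12 0.12 0.12 0.12]
0.084 9 z [0.119 0.119 0.12  0.121 0.121]
0.09 10 z [0.118 0.12  0.122 0.123 0.124]
0.096 3 z [0.12  0.121 0.121 0.121 0.121]
-145
0.03 4 z [0.108 0.108 0.109 0.109 0.109]
0.036 4 z [0.106 0.108 0.109 0.11  0.11 ]
0.042 4 z [0.107 0.108 0.111 0.115 0.115]
0.048 6 z [0.109 0.115 0.116 0.116 0.117]
0.054 9 z [0.108 0.115 0.116 0.116 0.117]
0.06 9 z [0.107 0.115 0.115 0.116 0.117]
0.066 4 z [0.114 0.115 0.116 0.116 0.116]
0.072 9 z [0.114 0.115 0.115 0.117 0.119]
0.078 7 z [0.115 0.116 0.116 0.116 0.117]
0.084 4 z [0.115 0.116 0.116 0.116 0.117]
0.09 10 z [0.112 0.118 0.119 0.119 0.119]
0.096 13 z [0.108 0.113 0.115 0.117 0.119]
pin 4.7
stamp 5.2
spat 4.5
handle 26.2
bowl 5.3
```

All three flaps are level, the lid is held evenly and the arm is clear. The other kitchen things look unmoved, apart from a brightness change at the spatula's handle, which is probably the arm's shadow. I'll hand the job in.

```bash
python3 -c "
from workcell import bot
print(bot.finish_job())"
```

```text
the job is handed in; nothing more can be done
None
```

The lid is seated level in the tin and all three flaps are folded home (pressed with about 12–15 N at the stop); they stayed shut after release, and the job was handed in at about 37 s with no verdict returned.

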